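# Sort returned optics parts into the covered carousel and stack the trays

## Task

Empty the coloured trays of optics parts down the chute of the parts carousel, turning the carousel first so that everything from a tray lands in the compartment with the floor of the same colour (a tray may hold one or two parts, or none). Press all three emptied trays together on the studded dock as one stack, each fully home, and, once all the parts are in, leave the carousel with its grey spare compartment under the chute. Do not shift the other things on the bench.

Things in the scene. Friction and masses are not known exactly. Their poses are not given: they have to be found in the camera images.
- carousel (a joint): angle of the turning bin about its vertical axis, rad, counter-clockwise from above positive, stops at +-12.5 (two turns either way). Turns with slight friction (about 0.06 N m) and stays where left. At 0 the bin's x axis lies along the base's x axis
- carousel_base: fixed part of the parts carousel: round grey base 300 mm across, 12 mm thick, four rods, and a clear round cover 316 mm across, its top 104 mm above the bench, carrying a sheet-aluminium chute. Origin on the bench on the carousel's axis; z up; its x axis points from the chute to the carousel's axis (the chute stands on the -x side)
- chute_mouth (a point): middle of the chute's open top, 180 mm above the bench, axes as carousel_base. The mouth is 118 mm along x and 124 mm along y; the chute narrows steeply to its outlet
- chute_outlet (a point): middle of the chute's outlet (80 mm along x, 84 mm along y) in the cover, 90 mm from the carousel's axis, 104 mm above the bench. Parts fall from here into whichever compartment stands below
- wing_handle (a point): black bar-shaped wing handle on the axis that turns the bin: 74 mm long, 16 mm thick, 36 mm high, 180 to 216 mm above the bench. This point: middle of the bar, on the axis, 200 mm above the bench; x along the bar, y across it, z up; it turns with the bin
- carousel_floor (a point): on the axis on the bin's inner floor, 19 mm above the bench, turning with the bin. The bin (inner radius 139 mm, hub 40 mm across) has four equal compartments parted by 3 mm walls, 75 mm high, along this point's x and y axes: red floor where x>0,y>0; blue x<0,y>0; yellow x<0,y<0; grey (spare) x>0,y<0
- bay_grey (a point): middle of the grey-floored spare compartment, on its floor, 90 mm from the axis; turns with the bin. The compartment is under the chute when this point is below chute_outlet
- tray_red: red stacking tray, 105 x 108 x 36 mm. Origin: centre of the box's underside, z up. Floor 4 mm, 72 mm wide inside, between solid 18 mm rails (y sides); back wall on +x; on -x only a 3 mm lip, emptied over it. Handle tab 12 mm thick (y) behind the back wall: x 52 to 104, z 8 to 36 mm; grip at x 80, z 26. Studs on the rails, sockets under them (see dock_top). 0.16 kg. Holds 0 to 2 parts
- lens_tube1: black lens tube with two grey knurled rings, 30 mm in diameter, 60 mm long, 70 g. Origin at its middle; its long axis is y. Starts lying across the red tray; it belongs in the red compartment. None if absent
- lens_tube2: black lens tube with two grey knurled rings, 30 mm in diameter, 60 mm long, 70 g. Origin at its middle; its long axis is y. Starts lying across the red tray; it belongs in the red compartment. None if absent
- tray_blue: blue stacking tray, otherwise the same as tray_red (same size, origin, handle, studs, mass). Its parts, if any, are the posts
- post1: bare steel pillar post, 25 mm in diameter, 60 mm long, 70 g. Origin at its middle; its long axis is y. Starts lying across the blue tray; it belongs in the blue compartment. None if absent
- post2: bare steel pillar post, 25 mm in diameter, 60 mm long, 70 g. Origin at its middle; its long axis is y. Starts lying across the blue tray; it belongs in the blue compartment. None if absent
- tray_yellow: yellow stacking tray, otherwise the same as tray_red (same size, origin, handle, studs, mass). Its parts, if any, are the collimators
- collimator1: brass-coloured collimator barrel, 27 mm in diameter, 60 mm long, 70 g. Origin at its middle; its long axis is y. Starts lying across the yellow tray; it belongs in the yellow compartment. None if absent
- collimator2: brass-coloured collimator barrel, 27 mm in diameter, 60 mm long, 70 g. Origin at its middle; its long axis is y. Starts lying across the yellow tray; it belongs in the yellow compartment. None if absent
- dock_top (a point): middle of the top face of the tray dock: fixed aluminium plate 115 (x) x 120 (y) x 12 mm high. Studs at x +-32, y +-45 mm from here, and alike on each tray: 11 mm across, tapering to 5, 10 mm high. They enter 14 mm square sockets 13 mm deep under the trays. First tray: origin here, x along or against x; each further tray 36 mm higher. z up
- dish_a: clear Petri dish, 60 mm across, 15 mm high; belongs to the bench, leave it
- dish_b: clear Petri dish, 60 mm across, 15 mm high; belongs to the bench, leave it
- mouse: black computer mouse, 100 by 60 by 26 mm; belongs to the bench, leave it
- tape_roll: yellow roll of tape lying flat, 68 mm across, 18 mm high; belongs to the bench, leave it
- hex_driver: red-handled driver lying flat, 150 mm long; belongs to the bench, leave it
- lens_post: lens on a short steel post, 98 mm high; belongs to the bench, leave it
Not all that is in view belongs to the job. What is shaped like the lens_tube1 but purple is not meant.

How it is judged (in metres and radians):
On the way, in this order (a step that is already met when the one before it is completed fails the run):
1. every part lies in the compartment of its tray's colour (x of each of lens_tube1, lens_tube2 in the frame of carousel_floor above 0.008 m and y of each of lens_tube1, lens_tube2, post1, post2 in the frame of carousel_floor above 0.008 m and horizontal distance between each of lens_tube1, lens_tube2, post1, post2, collimator1, collimator2 and carousel_floor below 0.14 m and z of each of lens_tube1, lens_tube2, post1, post2, collimator1, collimator2 in the frame of carousel_floor below 0.075 m and x of each of post1, post2, collimator1, collimator2 in the frame of carousel_floor below -0.008 m and y of each of collimator1, collimator2 in the frame of carousel_floor below -0.008 m), for 0.2 s.
2. the grey spare compartment is turned under the chute (horizontal distance between bay_grey and chute_outlet below 0.025 m), for 0.2 s.
At the end, for the whole second after the job is handed in: Each part lies in the compartment of its tray's colour; all trays stacked on the dock, at rest, level, within 3 mm of seated height, 5 mm of the dock's centre and 4.5 degrees of its line either way round; grey compartment's middle within 25 mm of below the outlet; carousel still (all of step 1 and horizontal distance between each of tray_red, tray_blue, tray_yellow and dock_top below 0.005 m and angle between each of tray_red, tray_blue, tray_yellow's own z axis and vertical below 0.05 rad and angle between the x axis of each of tray_red, tray_blue, tray_yellow and the x axis of dock_top, either way round below 0.08 rad and linear speed of each of tray_red, tray_blue, tray_yellow below 0.02 m/s and (z of tray_red in the frame of dock_top between -0.003 and 0.0025 m or z of tray_red in the frame of dock_top between 0.033 and 0.0385 m or z of tray_red in the frame of dock_top between 0.069 and 0.0745 m) and (z of tray_blue in the frame of dock_top between -0.003 and 0.0025 m or z of tray_blue in the frame of dock_top between 0.033 and 0.0385 m or z of tray_blue in the frame of dock_top between 0.069 and 0.0745 m) and (z of tray_yellow in the frame of dock_top between -0.003 and 0.0025 m or z of tray_yellow in the frame of dock_top between 0.033 and 0.0385 m or z of tray_yellow in the frame of dock_top between 0.069 and 0.0745 m) and horizontal distance between bay_grey and chute_outlet below 0.025 m and velocity of joint carousel between -0.05 and 0.05 rad/s); the robot touches nothing.
It fails at once if a thing that belongs to the bench was shifted by more than 40 mm (distance of any of dish_a, dish_b, mouse, tape_roll, hex_driver, lens_post from where it was at the start of the episode above 0.04 m).
Of lens_tube1, lens_tube2, post1, post2, collimator1, collimator2 only 3 to 5 are there at a start; the rules pass over those that are not, and their reading is None.
At some moment in a run one of tray_red, tray_blue, tray_yellow may be knocked a few centimetres aside while the robot is not near it.
It also fails if it takes over 208 s, if anything falls off the work surface, if the arm or the gripper's body presses on something with over 40 N, if the wrist force passes 120 N, or if a joint passes its speed limit or range.

## Robot

A 6-joint arm with a two-finger parallel gripper is mounted at the origin on the work surface. World frame = base frame: x ahead of the robot, y to its left, z up, the work surface at z = 0. Lengths are in mm, angles in degrees, forces in N, time in s.
With the tool pointing down it reaches from about 250 to 725 mm from the base axis. Payload 9.7 kg.
Tool frame: the origin (TCP) lies on the centre line of the jaws, within the pads' length; the fingertips stand 14 mm ahead of it and the grasp point (between the pads) lies 5 mm behind it; z points along the fingers, y is the line along which they close (so a half turn about z gives the same grasp; the last joint's range is limited). The gripper opens to 85 mm and grips with 20 to 120 N. Pads are 22 mm wide; open, the fingers measure 114 mm over their backs; the gripper's body (76 mm by 85 mm) begins 54 mm behind the grasp point. The pads swing forward as they close: fully open they stand 13 mm farther back than shut.
Start: joints at [-76.089, 4.979, 10.078, 95.1, 0, 90], TCP at [132.229, -533.865, 217.384] pointing down, gripper open.
Joint ranges: [-179.16, 179.16], [-48.56, 103.87], [-65.8, 70.77], [-126.05, 130.52], [-82.76, 87.17], [-180, 180]. Speed limits (degrees/s): [127.2, 127.2, 147.25, 180, 180, 180].

## Interface

Orientations are given as a 3x3 rotation matrix whose columns are the frame's x, y, z axes.
In Python, from rig import ctrl gives the robot as it stands.
- The arm moves only by the tool play_rows, never from a script. Its argument "plan" is a list that holds one entry, the list of rows, each a list of 7 numbers: the opening, from -1 (shut) to 1 (fully open), then the shift along the world's x, y, z in mm, then the turn, a rotation vector about the world's x, y, z in rad. A call has 1 to 8 rows; each row is the pose to reach, as a shift and turn from the pose commanded when the call began; what a row does not reach only later rows make up. A row lasts 1/12 s, in which the tool goes at most 41.7 mm and 7.16 degrees, less where a joint would pass 70% of its speed; a pose out of reach is approached as far as the arm can. A call with a gripper value outside its range is refused whole. The fingers move at their own pace and stop on an object; "squeeze" is the grip in N (left out, the last holds). Time passes only in rows, so rows that repeat a pose let the fingers close. It gives the time, the measured TCP pose, the force, the opening and the grip force at its end, in the units of the state.
- ctrl.get_state(): the state, without advancing time (a new reading comes with each control period).
- ctrl.camera(name): name is "scene" or "side" or "wrist"; returns a dict with "color" (420x560x3 uint8, red, green, blue), "fx", "fy", "cx", "cy" (pixels), "position" and "attitude" of the camera in the world; the wrist camera has in their place "mount" (4x4, takes a point from camera to tool coordinates, whose origin is the TCP and whose axes are the flange's). Camera axes: x right, y down, z forward; pixel columns grow to the right and rows downward; lengths in mm; the calibration is good to about 2 mm. A picture is of the moment at which its call begins: read the wrist's pose just before it. There is no depth.
- ctrl.finish_job(): hands the job in; it is judged then, once.
The state is a dict: "time": time; "qpos": joint angles; "joint_velocities": joint speeds; "joint_torque": joint torques, N m; "position": TCP position; "tcp_rot": TCP orientation; "ft_force": force on the tool from outside, world axes, zero at the start; "torque": the same for the moment, N m; "opening": finger opening in mm; "finger_force": force on a finger pad.
Only numpy, scipy, OpenCV 4.12 (cv2) and the standard library are available. Lean on these libraries where they do the work, as an engineer would, in place of code of your own. Each camera call takes 0.05 s, during which the arm holds its last target. There are 200 camera calls.

## Working session

There is one attempt and no reset: what is moved stays moved. The work goes in short steps, Python scripts to look and compute and a tool call to move; the robot and the scene stay as the last step left them, time stands still between calls to the robot, and variables do not carry over. Pictures are saved under pics/ and viewed, at most 14 in all, crops included, and the job is handed in when it is done.

Besides the shell and the picture viewer there is one more tool, called as name(argument=value, ...), one argument or row to a line, values as JSON. play_rows: Moves the arm, as the interface text tells. Its arguments: {"type":"object","properties":{"plan":{"type":"array","items":{"type":"array","items":{"type":"array","items":{"type":"number"}}}},"squeeze":{"type":"number"}},"required":["plan"]}

```bash
ls; mkdir -p pics
cat > h.py <<'E'
import numpy as np, cv2, json
from rig import ctrl
def shot(name, fn):
    s=ctrl.get_state(); c=ctrl.camera(name)
    cv2.imwrite('pics/'+fn+'.png', c['color'][:,:,::-1])
    K=np.array([[c['fx'],0,c['cx']],[0,c['fy'],c['cy']],[0,0,1.]])
    if name=='wrist':
        T=np.eye(4);T[:3,:3]=np.array(s['tcp_rot']);T[:3,3]=s['position']
        M=T@np.array(c['mount']); R=M[:3,:3];p=M[:3,3]
    else: R=np.array(c['attitude']);p=np.array(c['position'])
    np.savez('pics/'+fn+'.npz',K=K,R=R,p=p); return c['color']
def px2w(fn,uv,z):
    d=np.load('pics/'+fn+'.npz'); out=[]
    for u,v in np.atleast_2d(uv):
        r=d['R']@np.linalg.solve(d['K'],[u,v,1.]); out.append(d['p']+r*(z-d['p'][2])/r[2])
    return np.array(out)
def w2px(fn,P):
    d=np.load('pics/'+fn+'.npz'); q=(np.atleast_2d(P)-d['p'])@d['R']@d['K'].T
    return q[:,:2]/q[:,2:]
E
python3 - <<'E'
from h import *
s=ctrl.get_state(); print(s)
for n in ('scene','side','wrist'):
    shot(n,n+'0'); d=np.load('pics/%s0.npz'%n); print(n,d['K'].round(1).tolist(),d['R'].round(3).tolist(),d['p'].round(0))
c=ctrl.camera('wrist'); print(c['mount'])
E
```

```text
pics
{'time': 0.0, 'qpos': array([-7.60893320e+01,  5.01032690e+00,  1.00334564e+01,  9.51015934e+01,
       -6.74155157e-04,  9.00004254e+01]), 'joint_velocities': array([-0.02130656, -0.11038825,  0.0642508 , -0.07100182,  0.03792745,
       -0.05259693]), 'joint_torque': array([ 8.30710778e-04, -5.20391464e+01,  4.64801073e+01,  1.63178961e-02,
       -1.18132832e-05,  2.79661538e-05]), 'position': array([ 132.15633313, -533.60752974,  216.68158879]), 'tcp_rot': array([[ 9.70673517e-01,  2.40401346e-01, -3.40649597e-04],
       [ 2.40401587e-01, -9.70672611e-01,  1.32646034e-03],
       [-1.17763831e-05, -1.36945262e-03, -9.99999062e-01]]), 'ft_force': array([ 0.42356811, -0.27600483,  0.31288917]), 'torque': array([ 0.01439696, -0.05004466, -0.01177251]), 'finger_force': 0.0, 'opening': 85.1845290011266}
scene [[527.9, 0.0, 278.6], [0.0, 527.9, 209.0], [0.0, 0.0, 1.0]] [[0.634, 0.637, -0.439], [0.773, -0.533, 0.343], [-0.016, -0.557, -0.83]] [1127. -471. 1293.]
side [[381.9, 0.0, 279.4], [0.0, 381.9, 206.0], [0.0, 0.0, 1.0]] [[-0.754, -0.3, 0.584], [-0.657, 0.378, -0.653], [-0.025, -0.876, -0.482]] [-205.  738.  704.]
wrist [[314.0, 0.0, 281.1], [0.0, 314.0, 210.0], [0.0, 0.0, 1.0]] [[0.24, -0.918, -0.317], [-0.971, -0.227, -0.077], [-0.001, 0.326, -0.945]] [ 214. -513.  373.]
[[-7.94448986e-04 -9.45209385e-01 -3.26463760e-01  8.44168238e+01]
 [ 9.99999635e-01 -8.53456461e-04  3.75121588e-05 -8.42647727e-01]
 [-3.14079450e-04 -3.26463611e-01  9.45209718e-01 -1.56281070e+02]
 [ 0.00000000e+00  0.00000000e+00  0.00000000e+00  1.00000000e+00]]
```

View pics/scene0.png

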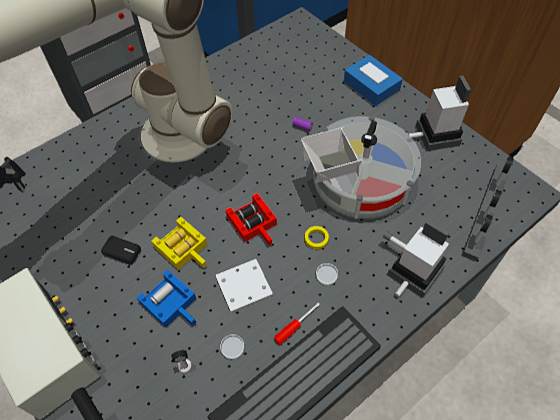

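View pics/side0.png

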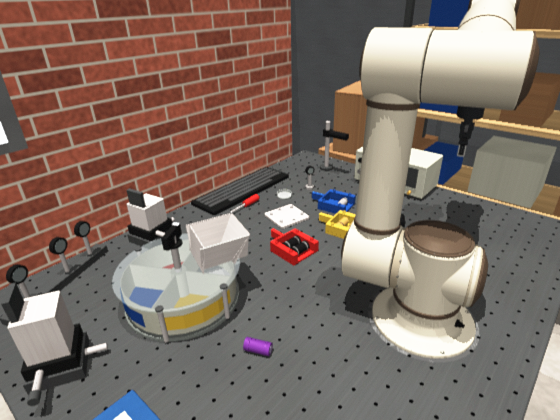

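The scene shows the robot at the top left and the carousel at (365,165), with its chute at (332,152). The trays are red (250,217), yellow (180,242) and blue (167,298), and the dock is at (244,285). Red holds two tubes, yellow two collimators and blue one post. The side view agrees with this. I'll take enlarged crops to measure from.

Run:
```python
from h import *
im=cv2.imread('pics/scene0.png')
cv2.imwrite('pics/c1.png',cv2.resize(im[180:330,130:290],None,fx=4,fy=4,interpolation=cv2.INTER_CUBIC))
cv2.imwrite('pics/c2.png',cv2.resize(im[110:225,290:430],None,fx=5,fy=5,interpolation=cv2.INTER_CUBIC))
```

```text
(no output)
```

View pics/c1.png

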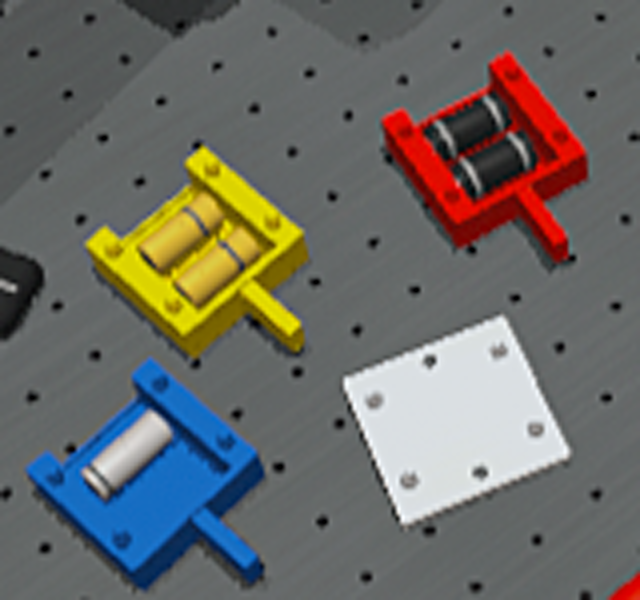

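View pics/c2.png

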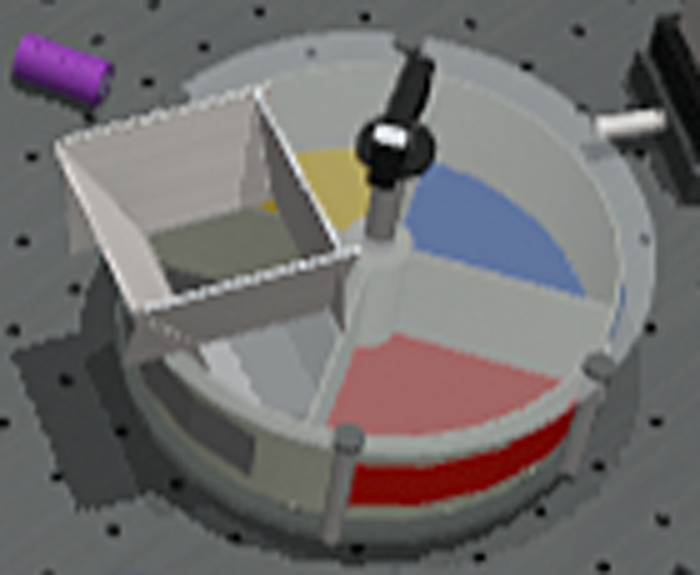

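The first crop shows each tray's studs and corners, with all tabs pointing down and to the right, plus the dock studs. The second shows the chute mouth corners at (60,147), (262,90), (350,252) and (142,312). The grey compartment is under the chute. I'll fit poses from these points.

```bash
cat > fit.py <<'E'
from h import *
from scipy.optimize import least_squares
def fit(fn,local,uv,x0):
    local=np.array(local,float);uv=np.array(uv,float)
    def P(p):
        c,s=np.cos(p[2]),np.sin(p[2]); L=local
        return np.c_[p[0]+c*L[:,0]-s*L[:,1],p[1]+s*L[:,0]+c*L[:,1],L[:,2]]
    r=least_squares(lambda p:(w2px(fn,P(p))-uv).ravel(),x0,x_scale=[1,1,.01])
    return r.x,np.sqrt(np.mean(r.fun**2))
TR=[(-32,45,43),(32,45,43),(-32,-45,43),(32,-45,43),(-52.5,54,36),(52.5,54,36),(-52.5,-54,36),(52.5,-54,36)]
DK=[(-32,45,17),(32,45,17),(-32,-45,17),(32,-45,17),(-57.5,60,12),(57.5,60,12),(-57.5,-60,12),(57.5,-60,12)]
E
python3 - <<'E'
from fit import *
T={'red':[(512,75),(560,138),(403,131),(452,197),(503,53),(586,155),(385,117),(460,232)],
'yellow':[(213,168),(274,222),(113,248),(173,305),(200,148),(306,235),(90,240),(195,340)],
'blue':[(161,383),(225,440),(53,476),(122,538),(150,360),(263,460),(30,468),(140,572)],
'dock':[(499,350),(536,428),(375,400),(408,480),(503,317),(571,455),(343,380),(403,522)]}
for k,v in T.items():
    uv=(np.array(v)+.5)/4-.5+[130,180]
    g=px2w('scene0',uv.mean(0),30)[0]
    best=min((fit('scene0',DK if k=='dock' else TR,uv,[g[0],g[1],a]) for a in np.arange(-3,3.2,.8)),key=lambda t:t[1])
    x=best[0]; print(k,x[:2].round(1),np.degrees(x[2]).round(1)%360,'rms',best[1].round(2))
c=lambda v:(np.array(v)+.5)/5-.5+[290,110]
m=px2w('scene0',c([(60,147),(262,90),(350,252),(142,312)]),180); print(m.round(0),m.mean(0), np.linalg.norm(np.diff(m[[0,1,2,3,0]],axis=0),axis=1))
# cover outer rim z=104 R=158
rim=px2w('scene0',c([(655,240),(600,110),(480,45),(370,30),(590,395)]),102); print(rim.round(0))
r=least_squares(lambda p:np.hypot(*(rim[:,:2]-p).T)-158,m.mean(0)[:2]+50);print('axis',r.x,r.fun)
w=px2w('scene0',c([(310,420),(612,303)]),94);print('walls',w.round(0),[np.degrees(np.arctan2(*(q[:2]-r.x)[::-1])) for q in w])
h=px2w('scene0',c([(395,130),(420,55)]),216);print(h.round(0))
for n,u,v,z in [('dish_a',327,274,10),('dish_b',232,347,10),('mouse',121,249,20),('tape',316,237,15),('hex0',277,341,10),('hex1',319,306,10),('lensp',182,362,50)]: print(n,px2w('scene0',(u,v),z)[0].round(0))
E
```

```text
red [425.5 -24.8] 354.2 rms 0.73
yellow [ 364.1 -228. ] 8.1 rms 0.77
blue [ 483.5 -346.8] 8.9 rms 0.64
dock [ 575.9 -166.1] 344.6 rms 0.32
[[399. 187. 180.]
 [440. 302. 180.]
 [556. 258. 180.]
 [515. 145. 180.]] [477.25858935 222.83897806 180.        ] [122.14286451 124.48426057 120.50810638 123.52573853]
[[623. 450. 102.]
 [534. 500. 102.]
 [450. 483. 102.]
 [398. 441. 102.]
 [675. 339. 102.]]
axis [515.98258843 338.75685559] [-3.990351    3.84867278  0.52587198 -2.19307527  0.90631684]
walls [[584. 213.  94.]
 [635. 402.  94.]] [np.float64(-61.582788885997985), np.float64(28.049560508119487)]
[[529. 312. 216.]
 [499. 361. 216.]]
dish_a [696.  26.  10.]
dish_b [ 695. -292.   10.]
mouse [ 277. -365.   20.]
tape [593.  78.  15.]
hex0 [ 755. -196.   10.]
hex1 [752. -53.  10.]
lensp [ 662. -412.   50.]
```

play_rows(
  plan=[
    [[0,40,40,60,0,0,0.1],[0,70,75,110,0,0,0.2],[0,90,115,130,0,0,0.3],[0,110,155,130,0,0,0.4],[0,130,195,130,0,0,0.5],[0,150,235,130,0,0,0.6],[0,170,275,130,0,0,0.7],[0,190,315,130,0,0,0.8]],
  ],
)

```text
time: 0.87
position: [287.5, -285.6, 343.4]
tcp_rot: [[0.5, 0.866, 0.001], [0.866, -0.5, -0.001], [-0.0, 0.001, -1.0]]
ft_force: [1.3, -0.6, 0.0]
opening: 42.7
finger_force: 0.0
```

```bash
python3 -c "
from h import *
s=ctrl.get_state();print(s['qpos'].round(2),s['position'].round(1),np.degrees(np.arctan2(s['tcp_rot'][1,0],s['tcp_rot'][0,0])),s['opening'])"
```

```text
[-44.81  -9.57  10.56 110.07   0.    75.19] [ 287.5 -285.6  343.4] 59.9932399631455 42.72662523630825
```

play_rows(
  plan=[
    [[0,20,30,0,0,0,0.12],[0,40,66,0,0,0,0.24],[0,55,104,0,0,0,0.36],[0,70,142,0,0,0,0.48],[0,85,180,0,0,0,0.6],[0,100,218,0,0,0,0.72],[0,113,256,0,0,0,0.84],[0,126,294,0,0,0,0.96]],
  ],
)

```text
time: 1.53
position: [413.2, 8.8, 343.0]
tcp_rot: [[-0.424, 0.906, 0.0], [0.906, 0.424, -0.0], [-0.0, 0.0, -1.0]]
ft_force: [0.2, -1.1, -0.7]
opening: 43.0
finger_force: 0.0
```

play_rows(
  plan=[
    [[0,13,38,0,0,0,0.09],[0,26,76,0,0,0,0.09],[0,40,114,0,0,0,0.09],[0,53,152,0,0,0,0.09],[0,66,190,0,0,0,0.09],[0,78,228,0,0,0,0.09],[0,90,266,0,0,0,0.09],[0,103,304,0,0,0,0.09]],
  ],
)

```text
time: 2.2
position: [516.1, 312.7, 342.8]
tcp_rot: [[-0.499, 0.867, 0.0], [0.867, 0.499, 0.0], [-0.0, 0.0, -1.0]]
ft_force: [0.9, -0.2, 1.1]
opening: 42.7
finger_force: 0.0
```

```bash
python3 -c "
from h import *
s=ctrl.get_state();print(s['time'],s['qpos'].round(2),s['position'].round(1),np.degrees(np.arctan2(s['tcp_rot'][1,0],s['tcp_rot'][0,0])),s['joint_velocities'].max())
im=shot('wrist','w1')
"
```

```text
2.2 [ 31.22  18.94  41.04 112.09  -0.    91.29] [516.1 312.7 342.8] 119.92472748278765 76.5562432298692
```

View pics/w1.png

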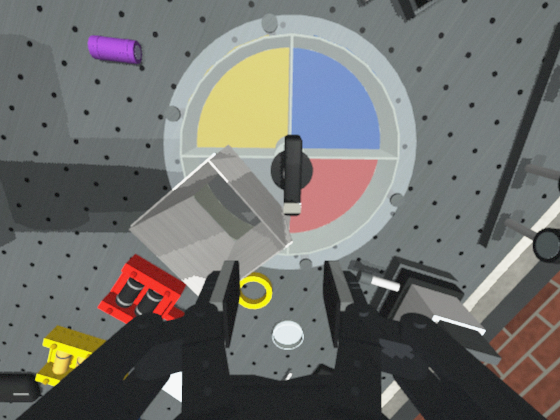

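The wrist view shows the bar running from (292,136) to (292,~213). The cover spans columns 164 to 415 and rows 14 to 268, and the walls run along row 154 and column 291.

Run:
```python
from fit import *
h=px2w('w1',[(292.5,136),(292.5,204),(292.5,214)],216); print(h.round(1),np.linalg.norm(np.diff(h,axis=0),axis=1))
rim=px2w('w1',[(164,140),(415,140),(290,14),(200,50),(380,52),(400,215),(306,268)],104)
r=least_squares(lambda p:np.hypot(*(rim[:,:2]-p).T)-158,[516,339]);print('axis',r.x,r.fun.round(1))
w=px2w('w1',[(291,36),(182,155),(397,157)],94); print([np.degrees(np.arctan2(*(q[:2]-r.x)[::-1])).round(1) for q in w], np.hypot(*(w[:,:2]-r.x).T))
m=px2w('w1',[(130,229),(229,148),(292,243),(208,294)],180);print(m.round(0),m.mean(0).round(0))
```

```text
[[497.2 366.6 216. ]
 [529.2 312.4 216. ]
 [534.4 303.7 216. ]] [63.04071548 10.06945526]
axis [518.69237732 333.45740916] [ 0.6 -2.9  0.9  3.4 -0.8  7.1 -0.8]
[np.float64(120.2), np.float64(-151.4), np.float64(30.1)] [139.20021661 139.76850562 137.27992452]
[[396. 189. 180.]
 [451. 322. 180.]
 [559. 263. 180.]
 [506. 157. 180.]] [478. 233. 180.]
```

play_rows(
  plan=[
    [[0,0,22.5,-20,0,0,0],[0,0,22.5,-60,0,0,0],[0,0,22.5,-100,0,0,0],[0,0,22.5,-130,0,0,0],[0,0,22.5,-143,0,0,0],[-1,0,22.5,-143,0,0,0],[-1,0,22.5,-143,0,0,0],[-1,0,22.5,-143,0,0,0]],
  ],
  squeeze=40,
)

```text
time: 2.92
position: [516.5, 333.3, 200.8]
tcp_rot: [[-0.499, 0.867, 0.001], [0.867, 0.499, 0.0], [0.0, 0.001, -1.0]]
ft_force: [1.5, 0.0, -7.1]
opening: 13.2
finger_force: 39.0
```

play_rows(
  plan=[
    [[-1,0,0,0,0,0,0],[-1,0,0,0,0,0,0.06],[-1,0,0,0,0,0,0.18],[-1,0,0,0,0,0,0.3],[-1,0,0,0,0,0,0.42],[-1,0,0,0,0,0,0.54],[-1,0,0,0,0,0,0.66],[-1,0,0,0,0,0,0.78]],
  ],
)

```text
time: 3.58
position: [516.1, 332.9, 200.8]
tcp_rot: [[-0.966, 0.26, 0.0], [0.26, 0.966, -0.0], [-0.0, -0.0, -1.0]]
ft_force: [-2.1, -1.8, -4.6]
opening: 13.2
finger_force: 40.0
```

play_rows(
  plan=[
    [[-1,0,0,0,0,0,0.12],[-1,0,0,0,0,0,0.24],[-1,0,0,0,0,0,0.36],[-1,0,0,0,0,0,0.48],[-1,0,0,0,0,0,0.6],[-1,0,0,0,0,0,0.68],[-1,0,0,0,0,0,0.72],[-1,0,0,0,0,0,0.72]],
  ],
)

```text
time: 4.25
position: [516.1, 332.3, 200.7]
tcp_rot: [[-0.899, -0.438, 0.0], [-0.438, 0.899, -0.002], [0.001, -0.001, -1.0]]
ft_force: [-1.1, -5.5, -5.1]
opening: 13.0
finger_force: 39.7
```

play_rows(
  plan=[
    [[-1,0,0,0,0,0,0],[-0.1,0,0,0,0,0,0],[-0.1,0,0,0,0,0,0],[-0.1,0,0,0,0,0,0],[-0.1,0,0,30,0,0,0],[-0.1,0,0,70,0,0,0],[-0.1,0,-30,100,0,0,0],[-0.1,-5,-70,110,0,0,0]],
  ],
)

```text
time: 4.92
position: [511.9, 265.3, 314.0]
tcp_rot: [[-0.898, -0.439, 0.005], [-0.439, 0.898, 0.003], [-0.006, 0.001, -1.0]]
ft_force: [0.3, -0.6, 0.5]
opening: 38.6
finger_force: 0.0
```

```bash
python3 -c "
from h import *
shot('scene','s2')
s=ctrl.get_state();print(s['time'],s['qpos'].round(2))
im=cv2.imread('pics/s2.png')
a=cv2.resize(im[180:330,130:290],None,fx=3.5,fy=3.5,interpolation=cv2.INTER_CUBIC)
cv2.imwrite('pics/s2c.png',cv2.resize(im[110:330,130:430],None,fx=2.6,fy=2.6,interpolation=cv2.INTER_CUBIC))
"
```

```text
4.9667 [ 26.88  11.66  28.9  106.83  -0.11   1.06]
```

View pics/s2c.png

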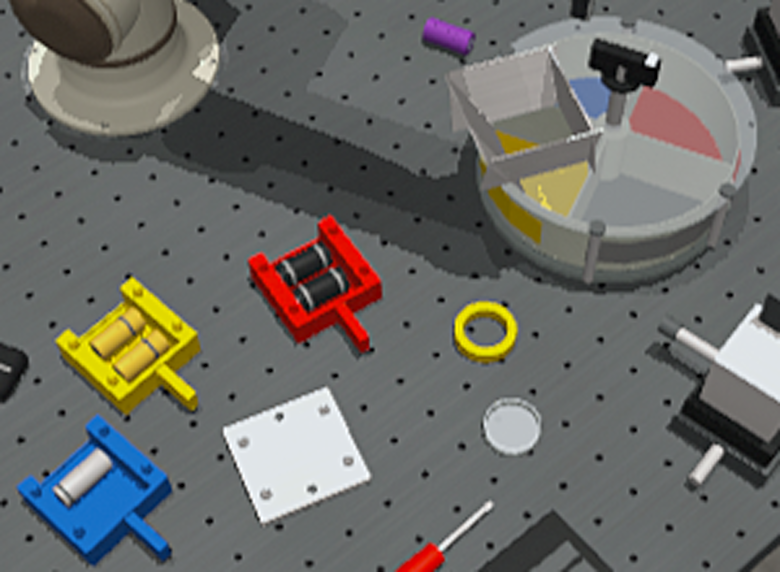

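Yellow is now under the chute and the trays haven't moved. I'll go to the yellow tray and measure it automatically with a silhouette fit.

play_rows(
  plan=[
    [[-0.1,-5,-40,0,0,0,-0.1],[-0.1,-10,-80,0,0,0,-0.2],[-0.1,-15,-120,0,0,0,-0.31],[-0.1,-20,-160,0,0,0,-0.31],[-0.1,-25,-200,0,0,0,-0.31],[-0.1,-30,-240,0,0,0,-0.31],[-0.1,-35,-280,-10,0,0,-0.31],[-0.1,-40,-318,-25,0,0,-0.31]],
  ],
)

```text
time: 5.63
position: [471.2, -56.2, 286.6]
tcp_rot: [[-0.99, -0.141, 0.004], [-0.141, 0.99, -0.0], [-0.004, -0.001, -1.0]]
ft_force: [-0.3, -0.0, -0.5]
opening: 38.5
finger_force: 0.0
```

play_rows(
  plan=[
    [[-0.1,-5,-38,-15,0,0,0],[-0.1,-10,-74,-35,0,0,0],[-0.1,-15,-108,-59,0,0,0],[-0.1,-20,-140,-80,0,0,0],[-0.1,-26,-160,-110,0,0,0],[-0.1,-28,-164,-120,0,0,0],[-0.1,-28,-164,-120,0,0,0],[-0.1,-28,-164,-120,0,0,0]],
  ],
)

```text
time: 6.3
position: [443.3, -218.0, 165.7]
tcp_rot: [[-0.99, -0.14, 0.001], [-0.14, 0.99, 0.0], [-0.001, -0.0, -1.0]]
ft_force: [0.4, -0.9, 0.7]
opening: 38.6
finger_force: 0.0
```

```bash
cat > mask.py <<'E'
from fit import *
from scipy.optimize import minimize
HSV={'red':[((0,150,90),(8,255,255)),((172,150,90),(180,255,255))],'yellow':[((22,150,90),(33,255,255))],'blue':[((100,150,70),(118,255,255))]}
BOX=np.array([(x,y,z) for x in(-52.5,52.5) for y in(-54,54) for z in(0,36)],float)
TAB=np.array([(x,y,z) for x in(50,104) for y in(-6,6) for z in(8,36)],float)
def colmask(fn,col):
    h=cv2.cvtColor(cv2.imread('pics/%s.png'%fn),cv2.COLOR_BGR2HSV)
    return sum(cv2.inRange(h,*b) for b in HSV[col])
def sil(fn,p,z0,S=4):
    c,s=np.cos(p[2]),np.sin(p[2]);R=np.array([[c,-s,0],[s,c,0],[0,0,1]]);m=np.zeros((420,560),np.uint8)
    for L in(BOX,TAB):
        uv=w2px(fn,L@R.T+[p[0],p[1],z0]); cv2.fillPoly(m,[cv2.convexHull((uv*16).round().astype(np.int32))],255,cv2.LINE_AA,4)
    return m
def trayfit(fn,col,x0,z0=0,rows=420):
    m=colmask(fn,col); pre=cv2.dilate(sil(fn,x0,z0),np.ones((61,61))); m&=(pre>0).astype(np.uint8)*255
    m=cv2.morphologyEx(m,cv2.MORPH_OPEN,np.ones((2,2)))
    cs,_=cv2.findContours(m,cv2.RETR_EXTERNAL,cv2.CHAIN_APPROX_NONE)
    f=np.zeros_like(m);cv2.drawContours(f,[c for c in cs if cv2.contourArea(c)>30],-1,255,-1)
    # close the open front: inside of the tray
    f=cv2.morphologyEx(cv2.copyMakeBorder(f,80,80,80,80,cv2.BORDER_CONSTANT),cv2.MORPH_CLOSE,np.ones((3,3)))[80:-80,80:-80].astype(float)/255
    def cost(q):
        p=[x0[0]+q[0],x0[1]+q[1],x0[2]+q[2]/50]; s=sil(fn,p,z0)/255.
        return 1-np.minimum(s,f)[:rows].sum()/np.maximum(s,f)[:rows].sum()
    b=None
    for st in [(0,0,0),(15,0,0),(-15,0,0),(0,15,0),(0,-15,0)]:
        r=minimize(cost,st,method='Nelder-Mead',options=dict(initial_simplex=np.array(st)+np.array([[0,0,0],[8,0,0],[0,8,0],[0,0,8]]),xatol=.05,fatol=1e-5))
        if b is None or r.fun<b.fun:b=r
    p=np.array([x0[0]+b.x[0],x0[1]+b.x[1],x0[2]+b.x[2]/50]); g=p[:2]+80*np.array([np.cos(p[2]),np.sin(p[2])])
    print(fn,col,p[:2].round(1),'yaw',np.degrees(p[2]).round(2),'iou',round(1-b.fun,3),'grip',g.round(1)); return p
G={'red':(425.5,-24.8,-.101),'yellow':(364.1,-228,.141),'blue':(483.5,-346.8,.155)}
def tool():
    s=ctrl.get_state();R=np.array(s['tcp_rot']);print('t',round(s['time'],2),'pos',np.round(s['position'],1),'yaw',np.degrees(np.arctan2(R[1,0],R[0,0])).round(2),'q',s['qpos'].round(1),'open',round(s['opening'],1))
E
python3 - <<'E'
from mask import *
tool(); shot('wrist','w2'); shot('scene','s3')
for k in G: trayfit('s3',k,G[k])
trayfit('w2','yellow',G['yellow'],rows=420)
E
```

```text
t 6.3 pos [ 443.3 -218.   165.7] yaw -171.94 q [-26.2  -3.5  -4.2  89.3   0.  -34.3] open 38.6
s3 red [427.6 -23.1] yaw -6.44 iou 0.598 grip [507.1 -32. ]
s3 yellow [ 364.6 -228. ] yaw 6.53 iou 0.773 grip [ 444.1 -218.9]
s3 blue [ 484.1 -346.5] yaw 8.67 iou 0.871 grip [ 563.2 -334.4]
w2 yellow [ 362.8 -226. ] yaw 7.58 iou 0.951 grip [ 442.1 -215.4]
```

View pics/w2.png

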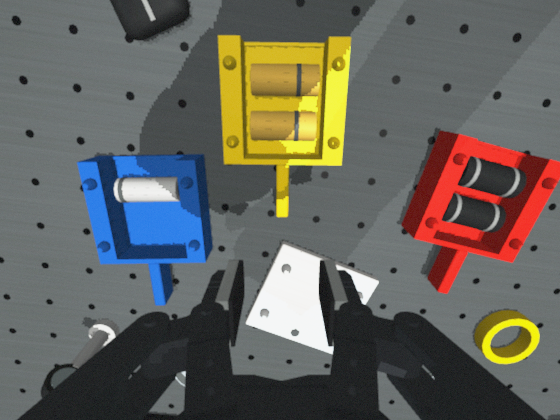

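All three trays and the dock are visible in this view. The yellow tab is at (282,190), lined up between the fingers. I'll descend, grip and lift.

play_rows(
  plan=[
    [[-0.1,-1,2,-40,0,0,-0.005],[-0.1,-1,2,-80,0,0,-0.005],[-0.1,-1,2,-115,0,0,-0.005],[-0.1,-1,2,-135,0,0,-0.005],[-0.1,-1,2,-144,0,0,-0.005],[-0.1,-1,2,-144,0,0,-0.005],[-1,-1,2,-144,0,0,-0.005],[-1,-1,2,-144,0,0,-0.005]],
  ],
  squeeze=70,
)

```text
time: 7.07
position: [443.7, -216.6, 23.2]
tcp_rot: [[-0.991, -0.136, 0.003], [-0.136, 0.991, -0.002], [-0.003, -0.002, -1.0]]
ft_force: [0.8, -0.2, 0.0]
opening: 15.0
finger_force: 0.0
```

play_rows(
  plan=[
    [[-1,0,0,0,0,0,0],[-1,0,0,0,0,0,0],[-1,0,0,0,0,0,0],[-1,0,0,10,0,0,0],[-1,0,0,25,0,0,0],[-1,0,0,45,0,0,0],[-1,0,0,70,0,0,0],[-1,0,0,100,0,0,0]],
  ],
)

```text
time: 7.73
position: [441.4, -216.0, 121.6]
tcp_rot: [[-0.991, -0.136, -0.002], [-0.136, 0.991, 0.001], [0.002, 0.001, -1.0]]
ft_force: [-0.0, -0.2, -0.0]
opening: 0.1
finger_force: 0.0
```

The fingers shut without holding anything, so I'll look again.

Run:
```python
from mask import *
tool(); shot('wrist','w3'); shot('scene','s4')
trayfit('w3','yellow',G['yellow']); trayfit('s4','yellow',G['yellow'])
```

```text
t 7.73 pos [ 441.4 -216.   121.6] yaw -172.2 q [-26.1  -3.8  -9.3  84.5  -0.  -33.9] open 0.1
w3 yellow [ 362.9 -226.1] yaw 7.3 iou 0.946 grip [ 442.3 -215.9]
s4 yellow [ 366.7 -229.1] yaw 7.89 iou 0.659 grip [ 445.9 -218.1]
```

View pics/w3.png

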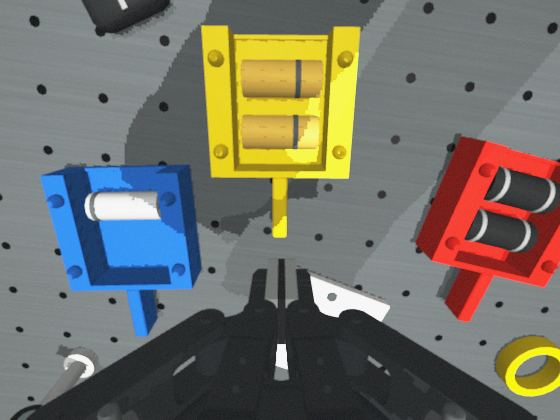

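Run:
```python
from mask import *
s=ctrl.get_state();R=np.array(s['tcp_rot']);p=np.array(s['position'])
print(w2px('w3',[p+R@[0,0,14],p,p+R@[0,0,-5]]))
print('tab end/back top', w2px('w3',[[362.9+104*.992,-226.1+104*.127,36],[362.9+80*.992,-226.1+80*.127,26]]))
print(px2w('w3',[(280,237),(280,179),(280,260)],36))
```

```text
[[276.88923507 257.31450221]
 [276.68577966 269.15694412]
 [276.60526386 273.84349211]]
tab end/back top [[279.76203214 238.80806285]
 [279.98783306 207.97643201]]
[[ 464.39911147 -212.91529374   36.        ]
 [ 415.05542919 -219.57661962   36.        ]
 [ 485.79729963 -210.02656923   36.        ]]
```

play_rows(
  plan=[
    [[-0.1,0,0,0,0,0,0],[-0.1,0,0,0,0,0,0],[-0.1,0,0,-35,0,0,0],[-0.1,0,0,-70,0,0,0],[-0.1,0,0,-92,0,0,0],[-0.1,0,0,-101,0,0,0],[-0.1,0,0,-101,0,0,0],[-0.1,0,0,-101,0,0,0]],
  ],
  squeeze=70,
)

```text
time: 8.5
position: [442.1, -216.2, 20.1]
tcp_rot: [[-0.991, -0.136, -0.001], [-0.136, 0.991, 0.0], [0.001, 0.0, -1.0]]
ft_force: [0.7, 0.1, 0.8]
opening: 38.5
finger_force: 0.0
```

play_rows(
  plan=[
    [[-1,0,0,0,0,0,0],[-1,0,0,0,0,0,0],[-1,0,0,0,0,0,0],[-1,0,0,0,0,0,0]],
  ],
)

```text
time: 8.83
position: [443.3, -216.7, 21.4]
tcp_rot: [[-0.991, -0.136, 0.003], [-0.136, 0.991, -0.001], [-0.003, -0.001, -1.0]]
ft_force: [0.7, 0.6, 6.6]
opening: 5.2
finger_force: 68.8
```

Run:
```python
from mask import *
tool(); print(ctrl.get_state()['finger_force'],ctrl.get_state()['ft_force']); shot('wrist','w4')
```

```text
t 8.83 pos [ 443.3 -216.7   21.4] yaw -172.19 q [-26.1  -2.  -18.8  73.    0.  -33.9] open 5.2
68.81206713616848 [0.73989341 0.64132583 6.57005463]
```

View pics/w4.png

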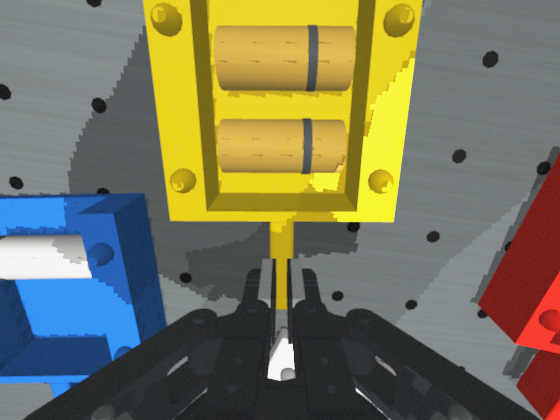

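play_rows(
  plan=[
    [[-1,0,0,0,0,0,0],[-1,0,0,0,0,0,0]],
  ],
  squeeze=30,
)

```text
time: 9.05
position: [443.3, -216.7, 21.3]
tcp_rot: [[-0.991, -0.136, 0.003], [-0.136, 0.991, -0.001], [-0.003, -0.001, -1.0]]
ft_force: [1.6, 0.8, 5.8]
opening: 5.4
finger_force: 68.5
```

play_rows(
  plan=[
    [[-1,0,0,2,0,0,0],[-1,0,0,4,0,0,0],[-1,0,0,7,0,0,0],[-1,0,0,10,0,0,0],[-1,0,0,10,0,0,0]],
  ],
)

```text
time: 9.47
position: [442.4, -216.4, 30.5]
tcp_rot: [[-0.991, -0.136, 0.001], [-0.136, 0.991, -0.0], [-0.001, -0.0, -1.0]]
ft_force: [-0.3, -0.3, 0.4]
opening: 0.1
finger_force: 0.0
```

Run:
```python
from mask import *
tool(); s=ctrl.get_state();R=np.array(s['tcp_rot']);p=np.array([441.4,-216,121.6])
for x in (11,0,-11):
  for z in (14,0,-20): print(x,z,w2px('w3',p+R@[x,0,z]).round(0))
shot('wrist','w5'); shot('side','d5')
a=cv2.imread('pics/w3.png')[225:345,220:340]; b=cv2.imread('pics/w5.png')[225:345,220:340]; 
c=cv2.imread('pics/d5.png')[170:290,260:400]
cv2.imwrite('pics/c5.png',np.hstack([cv2.resize(q,(390,390),interpolation=cv2.INTER_CUBIC) for q in (b,c)]))
```

```text
t 9.47 pos [ 442.4 -216.4   30.5] yaw -172.2 q [-26.1  -2.3 -18.1  74.2   0.  -33.9] open 0.1
11 14 [[280. 233.]]
11 0 [[280. 243.]]
11 -20 [[279. 261.]]
0 14 [[280. 250.]]
0 0 [[280. 261.]]
0 -20 [[280. 280.]]
-11 14 [[280. 266.]]
-11 0 [[280. 278.]]
-11 -20 [[280. 299.]]
```

View pics/c5.png

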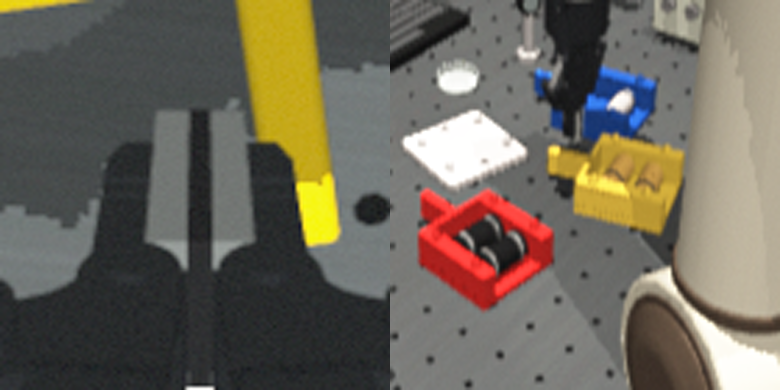

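Run:
```python
from mask import *
s=ctrl.get_state();R=np.array(s['tcp_rot']);p=np.array(s['position'])
for z in (14,0,-20,-40,-60): print(z,'side',w2px('d5',p+R@[0,0,z]).round(1),'scene s4-like; wrist',w2px('w5',p+R@[0,0,z]).round(1))
trayfit('w5','yellow',(365,-240,.13)); trayfit('d5','yellow',(365,-235,.13))
d=cv2.imread('pics/d5.png')[120:240,400:520]; cv2.imwrite('pics/c6.png',cv2.resize(d,None,fx=5,fy=5,interpolation=cv2.INTER_CUBIC))
```

```text
14 side [[324.  219.7]] scene s4-like; wrist [[280.  249.1]]
0 side [[324.1 216.2]] scene s4-like; wrist [[279.9 260.2]]
-20 side [[324.3 211.2]] scene s4-like; wrist [[279.8 279.3]]
-40 side [[324.5 206.1]] scene s4-like; wrist [[279.6 303.7]]
-60 side [[324.7 201. ]] scene s4-like; wrist [[279.3 335.9]]
w5 yellow [ 362.3 -223.2] yaw 16.23 iou 0.947 grip [ 439.1 -200.8]
d5 yellow [ 356.  -226.6] yaw 19.3 iou 0.903 grip [ 431.5 -200.1]
```

View pics/c6.png

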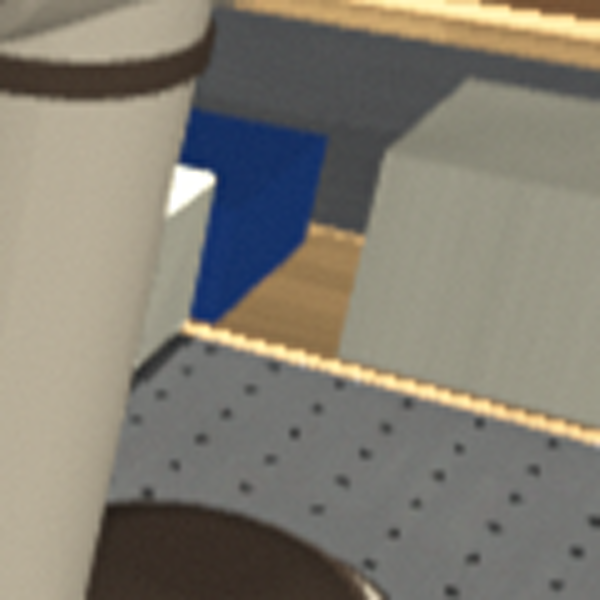

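The last crop missed the target and shows only background. In the wrist crops the fingertips sit well behind where I expected them. I'll check the real tip height by touching the bench beside the tab.

play_rows(
  plan=[
    [[-1,0,-8,0,0,0,0],[-1,0,-15,0,0,0,0],[-1,0,-15,-5,0,0,0],[-1,0,-15,-9,0,0,0],[-1,0,-15,-12,0,0,0],[-1,0,-15,-15,0,0,0],[-1,0,-15,-17,0,0,0],[-1,0,-15,-17,0,0,0]],
  ],
)

```text
time: 10.23
position: [441.9, -231.0, 12.2]
tcp_rot: [[-0.991, -0.136, -0.001], [-0.136, 0.991, 0.0], [0.001, 0.0, -1.0]]
ft_force: [-0.7, 0.2, 0.3]
opening: -0.3
finger_force: 0.0
```

play_rows(
  plan=[
    [[-1,0,0,-2,0,0,0],[-1,0,0,-4,0,0,0],[-1,0,0,-6,0,0,0],[-1,0,0,-8,0,0,0],[-1,0,0,-8,0,0,0]],
  ],
)

```text
time: 10.65
position: [442.0, -231.2, 4.4]
tcp_rot: [[-0.991, -0.136, -0.0], [-0.136, 0.991, 0.0], [0.0, 0.0, -1.0]]
ft_force: [0.2, -0.2, -0.7]
opening: -0.2
finger_force: 0.0
```

play_rows(
  plan=[
    [[-1,0,0,-3,0,0,0],[-1,0,0,-6,0,0,0],[-1,0,0,-9,0,0,0],[-1,0,0,-9,0,0,0]],
  ],
)

```text
time: 10.98
position: [441.8, -231.1, -5.0]
tcp_rot: [[-0.991, -0.136, -0.001], [-0.136, 0.991, 0.0], [0.001, 0.001, -1.0]]
ft_force: [-0.0, 0.5, -0.1]
opening: -0.2
finger_force: 0.0
```

play_rows(
  plan=[
    [[-1,0,0,-3,0,0,0],[-1,0,0,-6,0,0,0],[-1,0,0,-8,0,0,0],[-1,0,0,-8,0,0,0]],
  ],
)

```text
time: 11.32
position: [441.9, -231.1, -12.8]
tcp_rot: [[-0.991, -0.136, -0.001], [-0.136, 0.991, 0.0], [0.001, 0.0, -1.0]]
ft_force: [-1.2, 0.5, 0.1]
opening: 0.5
finger_force: 0.0
```

play_rows(
  plan=[
    [[-1,0,0,-2,0,0,0],[-1,0,0,-4,0,0,0],[-1,0,0,-5,0,0,0],[-1,0,0,-5,0,0,0]],
  ],
)

```text
time: 11.65
position: [442.4, -231.4, -14.0]
tcp_rot: [[-0.991, -0.136, 0.001], [-0.136, 0.991, -0.001], [-0.001, -0.001, -1.0]]
ft_force: [-12.8, 6.3, 32.1]
opening: -0.2
finger_force: 15.7
```

Contact came at a reported z of −14. The tips are therefore 14 mm behind the reported TCP, and the grasp point is about 33 mm behind it. I'll rise, re-measure the nudged tray and grip with this correction.

play_rows(
  plan=[
    [[-1,0,0,20,0,0,0],[-1,0,0,60,0,0,0],[-0.1,0,10,100,0,0,0.08],[-0.1,-2,30,120,0,0,0.15],[-0.1,-2,30,120,0,0,0.15],[-0.1,-2,30,120,0,0,0.15]],
  ],
)

```text
time: 12.15
position: [441.1, -201.2, 104.1]
tcp_rot: [[-0.959, -0.283, 0.003], [-0.283, 0.959, -0.001], [-0.002, -0.002, -1.0]]
ft_force: [0.4, 0.3, -1.2]
opening: 38.5
finger_force: 0.0
```

Run:
```python
from mask import *
tool(); shot('wrist','w6'); trayfit('w6','yellow',(362,-223,.28))
```

```text
t 12.15 pos [ 441.1 -201.2  104.1] yaw -163.57 q [-24.5  -4.9 -12.3  82.4  -0.  -41. ] open 38.5
w6 yellow [ 363.3 -222.6] yaw 16.78 iou 0.946 grip [ 439.9 -199.5]
```

play_rows(
  plan=[
    [[-0.1,-1,1.5,-35,0,0,0.005],[-0.1,-1,1.5,-70,0,0,0.005],[-0.1,-1,1.5,-95,0,0,0.005],[-0.1,-1,1.5,-106,0,0,0.005],[-0.1,-1,1.5,-111,0,0,0.005],[-0.1,-1,1.5,-111,0,0,0.005],[-1,-1,1.5,-111,0,0,0.005],[-1,-1,1.5,-111,0,0,0.005]],
  ],
  squeeze=70,
)

```text
time: 12.87
position: [440.2, -200.3, -6.7]
tcp_rot: [[-0.958, -0.287, 0.002], [-0.287, 0.958, -0.001], [-0.002, -0.001, -1.0]]
ft_force: [-0.3, -0.1, -0.6]
opening: 15.2
finger_force: 0.0
```

play_rows(
  plan=[
    [[-1,0,0,0,0,0,0],[-1,0,0,0,0,0,0],[-1,0,0,0,0,0,0],[-1,0,0,5,0,0,0],[-1,0,0,12,0,0,0],[-1,0,0,20,0,0,0]],
  ],
)

```text
time: 13.37
position: [438.9, -199.6, 12.2]
tcp_rot: [[-0.958, -0.287, -0.001], [-0.287, 0.958, 0.001], [0.0, 0.001, -1.0]]
ft_force: [-0.4, 0.3, -3.2]
opening: 11.1
finger_force: 68.3
```

The tab is gripped: opening 11.1 mm, and 3.2 N matches the tray plus two parts. I'll carry it to the chute.

play_rows(
  plan=[
    [[-1,0,0,30,0,0,0],[-1,5,10,66,0,0,-0.08],[-1,15,30,98,0,0,-0.16],[-1,30,55,126,0,0,-0.24],[-1,47,85,150,0,0,-0.32],[-1,65,118,172,0,0,-0.4],[-1,83,152,190,0,0,-0.48],[-1,101,187,205,0,0,-0.55]],
  ],
)

```text
time: 14.03
position: [539.3, -14.2, 218.1]
tcp_rot: [[-0.966, 0.26, 0.002], [0.26, 0.966, -0.0], [-0.002, 0.0, -1.0]]
ft_force: [1.7, -0.3, -3.0]
opening: 11.1
finger_force: 68.8
```

play_rows(
  plan=[
    [[-1,18,35,8,0,0,-0.06],[-1,36,70,14,0,0,-0.084],[-1,54,105,14,0,0,-0.084],[-1,70,135,14,0,0,-0.084],[-1,84,160,14,0,0,-0.084],[-1,94,175,14,0,0,-0.084],[-1,98,181,14,0,0,-0.084],[-1,98,181,14,0,0,-0.084]],
  ],
)

```text
time: 14.7
position: [637.0, 166.5, 228.9]
tcp_rot: [[-0.942, 0.335, -0.001], [0.335, 0.942, -0.0], [0.001, -0.001, -1.0]]
ft_force: [0.2, -0.4, -2.2]
opening: 11.3
finger_force: 68.8
```

```bash
cat > dump.py <<'E'
from mask import *
from scipy.spatial.transform import Rotation as Ro
LIP=np.array([513.,212.,185.]);PSI=-19.5
def pose(th,lip=LIP):
    d=np.array([np.cos(np.radians(PSI)),np.sin(np.radians(PSI)),0]);Rt=Ro.from_euler('z',PSI,degrees=True)*Ro.from_euler('y',-th,degrees=True)
    R=Rt.as_matrix()@np.diag([-1,1,-1]); G=lip+Rt.apply([132.5,0,26]); return G+33*R[:,2],R
def rel(th,lip=LIP):
    s=ctrl.get_state(); P,R=pose(th,lip); return (P-s['position']).round(0),Ro.from_matrix(R@np.array(s['tcp_rot']).T).as_rotvec().round(3)
E
python3 - <<'E'
from dump import *
tool(); print(ctrl.get_state()['finger_force'],ctrl.get_state()['ft_force'])
for t in (0,10,20,30,38,45,52,60,65): print(t,*rel(t))
E
```

```text
t 14.7 pos [637.  166.5 228.9] yaw 160.45 q [14.6 21.4 30.8 99.5 -0.  34.2] open 11.3
68.76246571540833 [ 0.15964114 -0.37233632 -2.23793918]
0 [  1.   1. -51.] [ 0.    -0.001  0.001]
10 [  0.   2. -28.] [-0.058 -0.165  0.001]
20 [-4.  3. -5.] [-0.116 -0.33   0.001]
30 [-13.   6.  16.] [-0.175 -0.494  0.001]
38 [-22.   9.  32.] [-0.221 -0.626  0.001]
45 [-31.  13.  45.] [-0.262 -0.741  0.001]
52 [-42.  16.  56.] [-0.303 -0.856  0.001]
60 [-56.  21.  67.] [-0.35  -0.988  0.001]
65 [-65.  25.  73.] [-3.79e-01 -1.07e+00  1.00e-03]
```

play_rows(
  plan=[
    [[-1,0,1,0,-0.035,-0.1,0],[-1,0,2,-10,-0.075,-0.21,0],[-1,-3,3,-5,-0.11,-0.32,0],[-1,-7,4,6,-0.145,-0.41,0],[-1,-13,6,16,-0.175,-0.494,0],[-1,-13,6,16,-0.175,-0.494,0]],
  ],
)

```text
time: 15.2
position: [620.4, 170.2, 246.8]
tcp_rot: [[-0.813, 0.335, 0.476], [0.29, 0.942, -0.168], [-0.505, 0.001, -0.863]]
ft_force: [0.3, -0.2, -3.3]
opening: 10.6
finger_force: 68.9
```

Run:
```python
from dump import *
tool(); print(ctrl.get_state()['finger_force'],ctrl.get_state()['ft_force'])
for t in (30,38,46,54,60,65): print(t,*rel(t))
shot('scene','s7')
im=cv2.imread('pics/s7.png')[90:230,260:430]; cv2.imwrite('pics/c7.png',cv2.resize(im,None,fx=4,fy=4))
```

```text
t 15.2 pos [620.4 170.2 246.8] yaw 160.37 q [ 24.8  -6.2  -3.6  70.  -20.6  40.2] open 10.6
68.88473153114319 [ 0.32917539 -0.1700424  -3.25211259]
30 [ 4.  2. -2.] [0.001 0.005 0.001]
38 [-5.  5. 14.] [-0.046 -0.126  0.001]
46 [-16.   9.  29.] [-0.093 -0.258  0.001]
54 [-29.  14.  41.] [-0.139 -0.389  0.001]
60 [-39.  18.  49.] [-0.175 -0.488  0.001]
65 [-49.  21.  55.] [-0.204 -0.57   0.001]
```

View pics/c7.png

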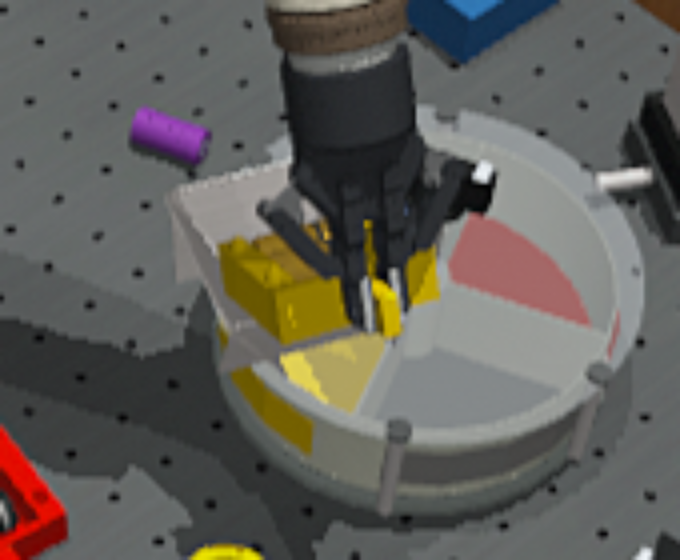

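The tray's open front is over the mouth and clear of the wing handle, and both barrels are still in it. I'll tip it the rest of the way.

play_rows(
  plan=[
    [[-1,-5,4,14,-0.042,-0.11,0],[-1,-13,7,25,-0.08,-0.21,0],[-1,-22,11,35,-0.11,-0.31,0],[-1,-31,15,43,-0.145,-0.41,0],[-1,-41,18,51,-0.18,-0.5,0],[-1,-49,21,55,-0.204,-0.57,0],[-1,-49,21,55,-0.204,-0.57,0],[-1,-49,21,55,-0.204,-0.57,0]],
  ],
)

```text
time: 15.92
position: [574.6, 192.0, 299.9]
tcp_rot: [[-0.405, 0.335, 0.851], [0.143, 0.942, -0.303], [-0.903, -0.001, -0.43]]
ft_force: [0.9, -0.3, -1.0]
opening: 10.7
finger_force: 69.1
```

play_rows(
  plan=[
    [[-1,0,0,0,0,0,0],[-1,0,0,0,0,0,0],[-1,0,0,0,0,0,0],[-1,0,0,0,0,0,0],[-1,0,0,0,0,0,0],[-1,0,0,0,0,0,0],[-1,0,0,0,0,0,0],[-1,0,0,0,0,0,0]],
  ],
)

```text
time: 16.58
position: [574.7, 192.4, 300.5]
tcp_rot: [[-0.402, 0.335, 0.852], [0.143, 0.942, -0.303], [-0.904, 0.0, -0.427]]
ft_force: [-0.3, -0.7, -2.5]
opening: 10.9
finger_force: 69.1
```

Run:
```python
from dump import *
tool(); print(ctrl.get_state()['finger_force'],ctrl.get_state()['ft_force'])
print(rel(65)); print('level +30',rel(0,LIP+[60,-20,60]))
shot('wrist','w8'); shot('scene','s8'); shot('side','d8')
```

```text
t 16.58 pos [574.7 192.4 300.5] yaw 160.38 q [ 41.5 -27.8 -32.1  40.1 -52.3  37.7] open 10.9
69.12321925163269 [-0.30748771 -0.73705352 -2.50382922]
(array([-3., -1.,  2.]), array([-0.002, -0.005,  0.002]))
level +30 (array([123., -45., -63.]), array([0.378, 1.064, 0.002]))
```

play_rows(
  plan=[
    [[-1,13,-5,-5,0.04,0.11,0],[-1,26,-10,-12,0.08,0.22,0],[-1,39,-15,-19,0.12,0.335,0],[-1,52,-20,-26,0.16,0.45,0],[-1,66,-25,-33,0.2,0.56,0],[-1,80,-30,-40,0.24,0.67,0],[-1,95,-35,-47,0.28,0.78,0],[-1,108,-40,-53,0.32,0.9,0]],
  ],
)

```text
time: 17.4
position: [681.6, 152.8, 249.3]
tcp_rot: [[-0.923, 0.336, 0.186], [0.33, 0.942, -0.065], [-0.197, 0.001, -0.98]]
ft_force: [0.6, 0.4, -0.7]
opening: 10.8
finger_force: 69.0
```

play_rows(
  plan=[
    [[-1,8,-5,-5,0.04,0.11,0],[-1,12,-15,-10,0.058,0.164,0],[-1,12,-45,-10,0.058,0.164,0],[-1,12,-80,-10,0.058,0.164,0],[-1,12,-120,-10,0.058,0.164,0],[-1,12,-150,-10,0.058,0.164,0],[-1,12,-160,-10,0.058,0.164,0]],
  ],
)

```text
time: 17.98
position: [692.7, -11.0, 238.6]
tcp_rot: [[-0.941, 0.338, 0.027], [0.338, 0.941, -0.012], [-0.029, -0.002, -1.0]]
ft_force: [-0.2, 0.6, -2.2]
opening: 11.0
finger_force: 69.1
```

Run:
```python
from dump import *
tool(); print(ctrl.get_state()['finger_force'],ctrl.get_state()['ft_force'])
R=np.array(ctrl.get_state()['tcp_rot']);print(Ro.from_matrix(R).as_matrix().round(3).tolist())
shot('wrist','w9'); shot('scene','s9'); shot('side','d9')
a=cv2.resize(cv2.imread('pics/w9.png'),(400,300));b=cv2.imread('pics/w8.png');b=cv2.resize(b,(400,300))
c=cv2.resize(cv2.imread('pics/s9.png')[100:235,270:450],(400,300));d=cv2.resize(cv2.imread('pics/d9.png')[180:345,80:300],(400,300))
cv2.imwrite('pics/c9.png',np.vstack([np.hstack([a,b]),np.hstack([c,d])]))
```

```text
t 17.98 pos [692.7 -11.  238.6] yaw 160.23 q [ -0.6  25.5  37.4 100.4  -0.7  19.1] open 11.0
69.05309557914734 [-0.1938615   0.56305237 -2.15412975]
[[-0.941, 0.338, 0.027], [0.338, 0.941, -0.012], [-0.029, -0.002, -1.0]]
```

View pics/c9.png

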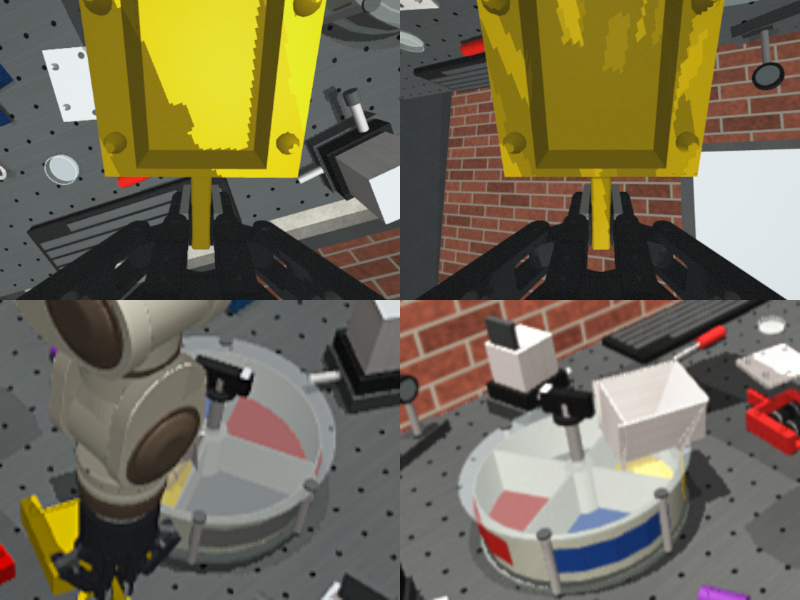

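The yellow tray is empty and no parts lie outside the carousel. Next I'll fit the dock from the wrist image, and the tray's pose in the hand.

```bash
cat > dock.py <<'E'
from dump import *
DB=np.array([(x,y,z) for x in(-57.5,57.5) for y in(-60,60) for z in(0,12)],float)
def dockfit(fn,x0=(575.9,-166.1,-.269)):
    im=cv2.imread('pics/%s.png'%fn); h=cv2.cvtColor(im,cv2.COLOR_BGR2HSV)
    def silh(p):
        c,s=np.cos(p[2]),np.sin(p[2]);R=np.array([[c,-s,0],[s,c,0],[0,0,1]]);m=np.zeros((420,560),np.uint8)
        uv=w2px(fn,DB@R.T+[p[0],p[1],0]);cv2.fillPoly(m,[cv2.convexHull((uv*16).round().astype(np.int32))],255,cv2.LINE_AA,4);return m/255.
    roi=cv2.dilate(silh(x0),np.ones((25,25)))>0
    f=((h[...,1]<40)&(h[...,2]>150)).astype(np.uint8)
    f=cv2.morphologyEx(f,cv2.MORPH_CLOSE,np.ones((7,7))).astype(float)
    occl=cv2.dilate(((h[...,2]<50)|(h[...,1]>130)).astype(np.uint8),np.ones((5,5)))>0
    occl=cv2.morphologyEx(occl.astype(np.uint8),cv2.MORPH_OPEN,np.ones((15,15)))>0
    w=roi&~occl
    cost=lambda q:np.abs(silh([x0[0]+q[0],x0[1]+q[1],x0[2]+q[2]/50])-f)[w].sum()
    r=min((minimize(cost,st,method='Nelder-Mead',options=dict(initial_simplex=np.array(st)+np.array([[0,0,0],[5,0,0],[0,5,0],[0,0,5]]),xatol=.03,fatol=.1)) for st in [(0,0,0.),(4,4,0),(-4,4,0),(-4,-4,0)]),key=lambda r:r.fun)
    p=np.array(x0)+[r.x[0],r.x[1],r.x[2]/50];print(fn,'dock',p[:2].round(1),np.degrees(p[2]).round(2),'cost',round(r.fun/silh(p)[w].sum(),3),'vis',round(silh(p)[w].sum()/silh(p).sum(),2));return p
E
python3 - <<'E'
from dock import *
for f in ('scene0','s3','side0','w2','w3','w6'): dockfit(f)
R=np.array(ctrl.get_state()['tcp_rot']);P=np.array(ctrl.get_state()['position'])
g=P-33*R[:,2]; x0=(*(g+80*R[:,0])[:2],np.arctan2(-R[1,0],-R[0,0])); print(np.degrees(x0[2]),x0)
for dz in (3,7,11): trayfit('w9','yellow',x0,z0=P[2]+dz)
E
```

```text
scene0 dock [ 574.5 -165.8] -14.58 cost 0.082 vis 1.0
s3 dock [ 574.5 -165.8] -14.58 cost 0.084 vis 1.0
side0 dock [ 579.3 -171.9] -12.0 cost 0.28 vis 1.0
w2 dock [ 579.1 -163.3] -14.65 cost 0.188 vis 0.78
w3 dock [ 588.6 -131. ] -14.73 cost 0.248 vis 0.2
w6 dock [ 581.9 -162.5] -14.81 cost 0.023 vis 0.6
-19.660169007740624 (np.float64(616.4787772829125), np.float64(20.19199802271167), np.float64(-0.3431346806836204))
w9 yellow [616.5  18.2] yaw -20.0 iou 0.931 grip [691.7  -9.1]
w9 yellow [614.6  19.5] yaw -20.35 iou 0.905 grip [689.6  -8.3]
w9 yellow [612.4  19.6] yaw -20.38 iou 0.872 grip [687.4  -8.3]
```

Run:
```python
from dock import *
c=px2w('w2',[(283,241),(379,281),(333,352),(247,323)],12);print(c.round(1),c.mean(0).round(1),np.linalg.norm(np.diff(c[[0,1,2,3,0]],axis=0),axis=1))
im=cv2.imread('pics/w2.png');
a=cv2.resize(im[230:360,230:390],None,fx=2.45,fy=2.45,interpolation=cv2.INTER_CUBIC)
im=cv2.imread('pics/w6.png');b=im[180:400,240:480]
im=cv2.imread('pics/w9.png');
b=cv2.resize(im[40:140,40:140],(400,400),interpolation=cv2.INTER_CUBIC)
g=cv2.cvtColor(cv2.imread('pics/w6.png'),cv2.COLOR_BGR2HSV)
d=np.zeros((400,792,3),np.uint8);d[:318,:392]=a[:318,:392];d[:,392:792]=b
cv2.imwrite('pics/c10.png',d)
```

```text
[[ 500.8 -207.1   12. ]
 [ 534.7  -92.4   12. ]
 [ 641.1 -124.5   12. ]
 [ 612.8 -234.4   12. ]] [ 572.4 -164.6   12. ] [119.60776683 111.11589124 113.49647013 115.32881038]
```

View pics/c10.png

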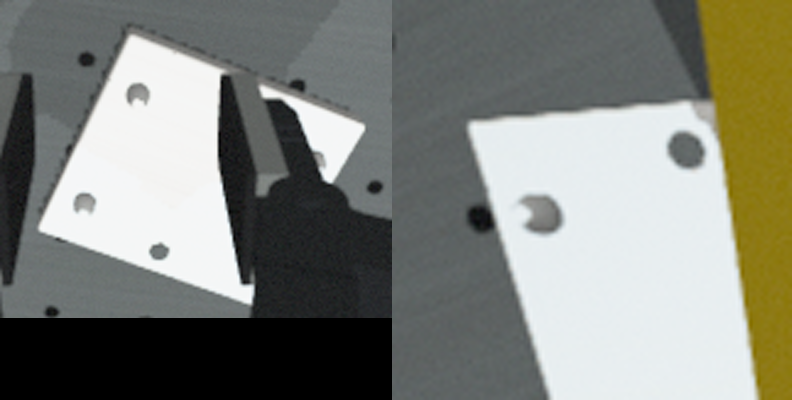

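The left crop (w2) shows studs at (137,95), (84,204) and (318,158). The right crop (w9) shows one stud at (540,215) and a corner at (468,122). I'll fit these together.

Run:
```python
from dock import *
L2=np.array([(-32,-45,17),(32,-45,17),(-32,45,17),(-57.5,-60,12),(57.5,-60,12),(-57.5,60,12)],float)
u2=(np.array([(137,95),(84,204),(318,158),(128,32),(38,230),(365,125)],float)+.5)/2.45-.5+230
L9=np.array([(-32,-45,17),(-57.5,-60,12)],float); u9=np.array([(77,93.7),(59,70.5)])
print('w2',fit('w2',L2,u2,[576,-166,-.26]))
def W(p,L):
    c,s=np.cos(p[2]),np.sin(p[2]);return np.c_[p[0]+c*L[:,0]-s*L[:,1],p[1]+s*L[:,0]+c*L[:,1],L[:,2]]
f=lambda p:np.r_[(w2px('w2',W(p,L2))-u2).ravel(),(w2px('w9',W(p,L9))-u9).ravel()]
r=least_squares(f,[576,-166,-.26],x_scale=[1,1,.01]);print(r.x,np.degrees(r.x[2]),r.fun.round(1))
print('w9 pts',px2w('w9',u9,12).round(1),W(r.x,L9).round(1))
for n in('w6','w2'): trayfit(n,'yellow',(363,-223,.2));
```

```text
w2 (array([ 5.73241504e+02, -1.64441202e+02, -2.54648076e-01]), np.float64(0.7183223557074812))
[ 5.74359639e+02 -1.63741560e+02 -2.55024286e-01] -14.611815271652526 [ 0.5  1.   0.6  1.5 -0.4  2.3  0.5  0.5  0.   0.6  1.5 -0.3 -2.4 -0.8
 -2.2 -0.8]
w9 pts [[ 532.7 -200.1   12. ]
 [ 505.1 -205.5   12. ]] [[ 532.  -199.2   17. ]
 [ 503.6 -207.3   12. ]]
w6 yellow [ 363.2 -222.6] yaw 16.85 iou 0.946 grip [ 439.8 -199.5]
w2 yellow [ 362.9 -225.8] yaw 7.45 iou 0.951 grip [ 442.2 -215.5]
```

```bash
cat >> dock.py <<'E'
DOCK=np.array([574.2,-164.2]);DY=-14.6
def rel_dock(z,dock=None,dy=None,back=80):
    dock=DOCK if dock is None else dock; dy=DY if dy is None else dy
    s=ctrl.get_state();Rt=Ro.from_euler('z',dy,degrees=True).as_matrix();R=Rt@np.diag([-1,1,-1])
    P=np.array([*dock,z])+back*Rt[:,0]*[1,1,0]; return (P-s['position']).round(1),Ro.from_matrix(R@np.array(s['tcp_rot']).T).as_rotvec().round(3)
E
python3 - <<'E'
from dock import *
tool(); print(np.array(ctrl.get_state()['tcp_rot'])[:,2]); print(rel_dock(70))
E
```

```text
t 18.13 pos [692.7  -7.  238.9] yaw 160.34 q [ -0.3  25.5  37.4 100.4  -0.6  19.3] open 10.9
[ 0.02677499 -0.0102319  -0.99958912]
(array([ -41.1, -177.3, -168.9]), array([0.009, 0.027, 0.088]))
```

play_rows(
  plan=[
    [[-1,-8,-38,-10,0.003,0.009,0.02],[-1,-17,-76,-25,0.006,0.018,0.04],[-1,-26,-112,-45,0.009,0.027,0.07],[-1,-34,-142,-70,0.009,0.027,0.088],[-1,-41,-168,-100,0.009,0.027,0.088],[-1,-41,-177,-135,0.009,0.027,0.088],[-1,-41,-177,-160,0.009,0.027,0.088],[-1,-41,-177,-169,0.009,0.027,0.088]],
  ],
)

```text
time: 18.8
position: [649.8, -182.2, 65.1]
tcp_rot: [[-0.968, 0.25, -0.006], [0.25, 0.968, 0.002], [0.006, 0.0, -1.0]]
ft_force: [-0.6, -0.2, -1.9]
opening: 10.9
finger_force: 68.9
```

play_rows(
  plan=[
    [[-1,0,0,0,0,0,0],[-1,0,0,0,0,0,0],[-1,0,0,0,0,0,0]],
  ],
)

```text
time: 19.05
position: [652.9, -182.6, 72.5]
tcp_rot: [[-0.968, 0.249, 0.003], [0.249, 0.968, -0.001], [-0.003, -0.0, -1.0]]
ft_force: [-0.3, 0.0, -1.6]
opening: 11.0
finger_force: 69.0
```

Run:
```python
from dock import *
tool(); print(np.array(ctrl.get_state()['tcp_rot'])[:,2],ctrl.get_state()['ft_force']); print(rel_dock(30))
shot('wrist','w11'); P=ctrl.get_state()['position']
for dz in (3,5,7): trayfit('w11','yellow',(574,-164,-.255),z0=P[2]+dz)
shot('scene','s11')
```

```text
t 19.05 pos [ 652.9 -182.6   72.5] yaw 165.56 q [-15.6  22.   14.3  82.1  -0.   -1.2] open 11.0
[ 3.13545016e-03 -9.73855333e-04 -9.99994610e-01] [-0.33256911  0.01789438 -1.58718446]
(array([ -1.3,  -1.7, -42.5]), array([ 0.001,  0.003, -0.003]))
w11 yellow [ 575.8 -160.8] yaw -14.96 iou 0.974 grip [ 653.1 -181.4]
w11 yellow [ 574.8 -160.8] yaw -14.85 iou 0.99 grip [ 652.1 -181.3]
w11 yellow [ 574.1 -160.6] yaw -14.99 iou 0.983 grip [ 651.4 -181.2]
```

play_rows(
  plan=[
    [[-1,-1,-2.7,-25,0,0,0.005],[-1,-1,-2.7,-45,0,0,0.005],[-1,-1,-2.7,-53,0,0,0.005],[-1,-1,-2.7,-53,0,0,0.005],[-1,-1,-2.7,-58,0,0,0.005],[-1,-1,-2.7,-62,0,0,0.005],[-1,-1,-2.7,-65,0,0,0.005],[-1,-1,-2.7,-65,0,0,0.005]],
  ],
)

```text
time: 19.82
position: [652.0, -186.7, 6.0]
tcp_rot: [[-0.969, 0.246, 0.004], [0.246, 0.969, -0.001], [-0.004, -0.0, -1.0]]
ft_force: [5.0, -1.5, -0.0]
opening: 10.8
finger_force: 69.3
```

play_rows(
  plan=[
    [[-1,0,0,-3,0,0,0],[-1,0,0,-6,0,0,0],[-1,0,0,-8,0,0,0],[-1,0,0,-8,0,0,0]],
  ],
)

```text
time: 20.15
position: [654.1, -187.2, 2.8]
tcp_rot: [[-0.969, 0.247, 0.01], [0.246, 0.969, -0.003], [-0.01, -0.0, -1.0]]
ft_force: [2.4, -1.3, 21.5]
opening: 11.1
finger_force: 74.7
```

Run:
```python
from dock import *
tool(); s=ctrl.get_state();print(s['ft_force'],s['torque'],np.array(s['tcp_rot'])[:,2]); shot('wrist','w12'); shot('scene','s12')
P=s['position']
for z in (8,12,16): trayfit('w12','yellow',(574,-164,-.255),z0=z)
for z in (8,12,16): trayfit('s12','yellow',(574,-164,-.255),z0=z)
```

```text
t 20.15 pos [ 654.1 -187.2    2.8] yaw 165.73 q [-16.   23.2   8.1  74.3  -0.   -1.7] open 11.1
[ 2.40036898 -1.27143883 21.50057257] [ 0.09338989 -0.16279254 -0.44043347] [ 0.00969742 -0.00280821 -0.99994904]
w12 yellow [ 577.6 -165.3] yaw -14.96 iou 0.94 grip [ 654.9 -186. ]
w12 yellow [ 575.7 -164.9] yaw -15.16 iou 0.97 grip [ 652.9 -185.8]
w12 yellow [ 573.6 -164.8] yaw -14.99 iou 0.974 grip [ 650.9 -185.5]
s12 yellow [ 574.4 -167. ] yaw -13.87 iou 0.231 grip [ 652.  -186.2]
s12 yellow [ 576.  -165.3] yaw -15.27 iou 0.23 grip [ 653.2 -186.4]
s12 yellow [ 577.4 -166.1] yaw -14.74 iou 0.229 grip [ 654.8 -186.5]
```

play_rows(
  plan=[
    [[-1,0,0,3,0,0,0],[-0.2,0,0,3,0,0,0],[-0.2,0,0,3,0,0,0],[-0.2,0,0,15,0,0,0],[-0.2,0,0,50,0,0,0],[-0.5,-20,5,70,0,0,0],[-1,-58,15,70,0,0,0],[-1,-79,22,60,0,0,0]],
  ],
)

```text
time: 20.92
position: [570.9, -164.3, 60.7]
tcp_rot: [[-0.969, 0.246, 0.004], [0.246, 0.969, -0.001], [-0.004, -0.0, -1.0]]
ft_force: [-1.0, -0.1, -0.2]
opening: 0.5
finger_force: 0.0
```

play_rows(
  plan=[
    [[-1,0,0,-20,0,0,0],[-1,0,0,-40,0,0,0],[-1,0,0,-52,0,0,0],[-1,0,0,-56,0,0,0],[-1,0,0,-59,0,0,0],[-1,0,0,-62,0,0,0],[-1,0,0,-64,0,0,0],[-1,0,0,-66,0,0,0]],
  ],
)

```text
time: 21.58
position: [570.7, -164.0, 1.7]
tcp_rot: [[-0.969, 0.246, 0.002], [0.246, 0.969, -0.001], [-0.002, -0.0, -1.0]]
ft_force: [-49.5, 14.2, 101.9]
opening: 0.3
finger_force: 51.1
```

The tray is seated: contact at z 1.7 puts its floor at 15.7 against an expected 16. That press was too firm, so I'll be gentler next time. Now to turn the carousel for blue.

play_rows(
  plan=[
    [[-1,0,0,15,0,0,0],[-1,0,0,50,0,0,0.05],[-0.1,0,5,90,0,0,0.15],[-0.1,-2,20,128,0,0,0.25],[-0.1,-6,45,160,0,0,0.35],[-0.1,-10,75,188,0,0,0.45],[-0.1,-15,107,212,0,0,0.55],[-0.1,-20,140,236,0,0,0.65]],
  ],
)

```text
time: 22.25
position: [551.1, -23.3, 229.1]
tcp_rot: [[-0.919, -0.394, 0.001], [-0.394, 0.919, -0.0], [-0.001, -0.001, -1.0]]
ft_force: [0.8, 0.2, -0.4]
opening: 38.3
finger_force: 0.0
```

play_rows(
  plan=[
    [[-0.1,-4,35,20,0,0,0.05],[-0.1,-8,75,35,0,0,0.05],[-0.1,-12,116,40,0,0,0.05],[-0.1,-16,157,40,0,0,0.05],[-0.1,-20,198,40,0,0,0.05],[-0.1,-24,239,40,0,0,0.05],[-0.1,-28,280,40,0,0,0.05],[-0.1,-32,320,40,0,0,0.05]],
  ],
)

```text
time: 22.92
position: [518.8, 297.9, 267.5]
tcp_rot: [[-0.9, -0.436, 0.0], [-0.436, 0.9, -0.0], [-0.0, -0.0, -1.0]]
ft_force: [1.5, -1.1, 1.0]
opening: 38.1
finger_force: 0.0
```

Run:
```python
from dock import *
tool(); shot('scene','s13'); shot('wrist','w13')
# bar: dark pixels near axis in wrist picture, mapped to z=216
h=cv2.cvtColor(cv2.imread('pics/w13.png'),cv2.COLOR_BGR2HSV); c=w2px('w13',[[516,334,216]])[0]; print('axis px',c)
m=((h[...,2]<45)).astype(np.uint8); m=cv2.morphologyEx(m,cv2.MORPH_OPEN,np.ones((3,3)))
n,lab,st,cen=cv2.connectedComponentsWithStats(m)
for i in range(1,n):
    if st[i,4]>150 and np.hypot(*(cen[i]-c))<90:
        pts=np.argwhere(lab==i)[:,::-1].astype(np.float32); r=cv2.minAreaRect(pts); b=px2w('w13',cv2.boxPoints(r),216)[:,:2]; print(st[i],cen[i].round(1),[np.round(v,1) for v in r],px2w('w13',r[0],216).round(1), np.degrees(np.arctan2(*(b[1]-b[0])[::-1])),np.degrees(np.arctan2(*(b[2]-b[1])[::-1])),np.linalg.norm(b[1]-b[0]),np.linalg.norm(b[2]-b[1]))
for k in('red','blue'): trayfit('s13',k,G[k])
```

```text
t 22.92 pos [518.8 297.9 267.5] yaw -154.13 q [ 29.9  13.5  25.4 101.9  -0.    4. ] open 38.1
axis px [318.66653997 241.87200811]
[ 289  183   41   47 1185] [314.1 206. ] [array([309.4, 205.3]), array([39.9, 45.8]), np.float64(3.0)] [[494.3 315.  216. ]] -156.32876152507973 112.92836774375868 33.25653582174078 27.027082329697066
[299 233   9  37 188] [303.8 249. ] [array([303., 251.]), array([36.,  8.]), np.float64(90.0)] [[527.4 327.2 216. ]] 115.99472251105858 27.583729778121057 5.710336299440724 29.061534474426033
s13 red [427.7 -23. ] yaw -6.43 iou 0.613 grip [507.2 -31.9]
s13 blue [ 484.2 -346.6] yaw 8.63 iou 0.879 grip [ 563.3 -334.6]
```

play_rows(
  plan=[
    [[-0.1,-2.5,30,-10,0,0,0],[-0.1,-2.5,33,-40,0,0,0],[-0.1,-2.5,33,-40,0,0,0],[-0.1,-2.5,33,-40,0,0,0]],
  ],
)

```text
time: 23.35
position: [516.2, 328.0, 225.9]
tcp_rot: [[-0.9, -0.437, -0.003], [-0.437, 0.9, -0.002], [0.004, -0.001, -1.0]]
ft_force: [0.9, -0.4, 1.0]
opening: 37.9
finger_force: 0.0
```

play_rows(
  plan=[
    [[-0.1,0,6,-25,0,0,0],[-0.1,0,6,-50,0,0,0],[-0.1,0,6,-57,0,0,0],[-0.1,0,6,-57,0,0,0],[-1,0,6,-57,0,0,0],[-1,0,6,-57,0,0,0],[-1,0,6,-57,0,0,0],[-1,0,6,-57,0,0,0]],
  ],
  squeeze=40,
)

```text
time: 24.02
position: [518.3, 333.4, 172.7]
tcp_rot: [[-0.901, -0.435, 0.004], [-0.435, 0.901, -0.001], [-0.003, -0.003, -1.0]]
ft_force: [1.8, -8.3, 2.2]
opening: 15.9
finger_force: 39.0
```

play_rows(
  plan=[
    [[-1,0,0,0,0,0,0.08],[-1,0,0,0,0,0,0.18],[-1,0,0,0,0,0,0.3],[-1,0,0,0,0,0,0.42],[-1,0,0,0,0,0,0.54],[-1,0,0,0,0,0,0.66],[-1,0,0,0,0,0,0.78],[-1,0,0,0,0,0,0.9]],
  ],
)

```text
time: 24.68
position: [517.3, 334.2, 172.7]
tcp_rot: [[-0.213, -0.977, 0.002], [-0.977, 0.213, 0.0], [-0.001, -0.002, -1.0]]
ft_force: [-4.3, -3.6, 3.2]
opening: 16.2
finger_force: 39.2
```

play_rows(
  plan=[
    [[-1,0,0,0,0,0,0.12],[-1,0,0,0,0,0,0.24],[-1,0,0,0,0,0,0.36],[-1,0,0,0,0,0,0.48],[-1,0,0,0,0,0,0.58],[-1,0,0,0,0,0,0.65],[-1,0,0,0,0,0,0.66],[-1,0,0,0,0,0,0.66]],
  ],
)

```text
time: 25.35
position: [516.4, 334.0, 172.7]
tcp_rot: [[0.427, -0.904, 0.0], [-0.904, -0.427, 0.0], [0.0, -0.0, -1.0]]
ft_force: [-7.4, -5.2, 5.2]
opening: 16.4
finger_force: 39.3
```

play_rows(
  plan=[
    [[-0.1,0,0,0,0,0,0],[-0.1,0,0,0,0,0,0],[-0.1,0,0,30,0,0,0],[-0.1,0,0,65,0,0,0],[-0.1,0,-20,95,0,0,-0.1],[-0.1,2,-55,110,0,0,-0.22],[-0.1,5,-95,110,0,0,-0.34],[-0.1,8,-135,110,0,0,-0.46]],
  ],
)

```text
time: 26.02
position: [525.5, 199.0, 282.4]
tcp_rot: [[-0.024, -1.0, 0.004], [-1.0, 0.024, 0.001], [-0.002, -0.004, -1.0]]
ft_force: [0.6, -0.4, 0.3]
opening: 38.1
finger_force: 0.0
```

play_rows(
  plan=[
    [[-0.1,3,-40,0,0,0,-0.12],[-0.1,6,-80,0,0,0,-0.24],[-0.1,9,-120,0,0,0,-0.36],[-0.1,12,-160,0,0,0,-0.48],[-0.1,15,-200,0,0,0,-0.6],[-0.1,18,-240,0,0,0,-0.72],[-0.1,20,-280,0,0,0,-0.84],[-0.1,22,-320,0,0,0,-0.96]],
  ],
)

```text
time: 26.68
position: [547.0, -122.4, 281.3]
tcp_rot: [[-0.834, -0.552, 0.002], [-0.552, 0.834, -0.001], [-0.002, -0.002, -1.0]]
ft_force: [1.3, 0.1, -0.9]
opening: 38.8
finger_force: 0.0
```

play_rows(
  plan=[
    [[-0.1,3,-40,-10,0,0,-0.12],[-0.1,6,-78,-25,0,0,-0.24],[-0.1,9,-114,-45,0,0,-0.36],[-0.1,12,-150,-65,0,0,-0.44],[-0.1,16,-180,-90,0,0,-0.44],[-0.1,18,-210,-115,0,0,-0.44],[-0.1,18,-213,-150,0,0,-0.44],[-0.1,18,-213,-165,0,0,-0.44]],
  ],
)

```text
time: 27.35
position: [563.7, -335.2, 110.8]
tcp_rot: [[-0.989, -0.148, -0.003], [-0.148, 0.989, 0.001], [0.003, 0.002, -1.0]]
ft_force: [0.1, 0.8, -0.7]
opening: 38.6
finger_force: 0.0
```

Run:
```python
from dock import *
tool(); shot('wrist','w14'); p=trayfit('w14','blue',G['blue']); print(rel_dock(-7,p[:2],np.degrees(p[2])))
```

```text
t 27.35 pos [ 563.7 -335.2  110.8] yaw -171.49 q [-30.7  19.1  14.8  85.9  -0.  -39.2] open 38.6
w14 blue [ 482.2 -344.8] yaw 9.24 iou 0.937 grip [ 561.1 -332. ]
(array([  -2. ,    1.8, -116. ]), array([-0.003, -0.006,  0.012]))
```

play_rows(
  plan=[
    [[-0.1,-2,2,-35,0,0,0.012],[-0.1,-2,2,-70,0,0,0.012],[-0.1,-2,2,-100,0,0,0.012],[-0.1,-2,2,-112,0,0,0.012],[-0.1,-2,2,-116,0,0,0.012],[-0.1,-2,2,-116,0,0,0.012],[-1,-2,2,-116,0,0,0.012],[-1,-2,2,-116,0,0,0.012]],
  ],
  squeeze=70,
)

```text
time: 28.07
position: [564.4, -332.0, 1.7]
tcp_rot: [[-0.987, -0.163, 0.003], [-0.163, 0.987, -0.002], [-0.003, -0.003, -1.0]]
ft_force: [-0.4, 0.4, 0.4]
opening: 15.4
finger_force: 0.0
```

play_rows(
  plan=[
    [[-1,0,0,0,0,0,0],[-1,0,0,0,0,0,0],[-1,0,0,0,0,0,0],[-1,0,0,5,0,0,0],[-1,0,0,12,0,0,0],[-1,0,0,20,0,0,0]],
  ],
)

```text
time: 28.57
position: [562.9, -331.1, 19.7]
tcp_rot: [[-0.987, -0.163, -0.0], [-0.163, 0.987, 0.0], [0.0, 0.0, -1.0]]
ft_force: [-0.7, -0.4, -2.1]
opening: 10.5
finger_force: 69.0
```

play_rows(
  plan=[
    [[-1,0,0,30,0,0,0],[-1,0,5,68,0,0,0],[-1,0,15,105,0,0,-0.08],[-1,2,35,138,0,0,-0.16],[-1,8,62,166,0,0,-0.24],[-1,14,95,188,0,0,-0.32],[-1,20,130,205,0,0,-0.4],[-1,27,168,216,0,0,-0.48]],
  ],
)

```text
time: 29.23
position: [590.1, -162.4, 238.4]
tcp_rot: [[-0.949, 0.316, 0.003], [0.316, 0.949, -0.001], [-0.003, -0.0, -1.0]]
ft_force: [1.0, -0.3, -1.9]
opening: 10.5
finger_force: 69.0
```

play_rows(
  plan=[
    [[-1,6,40,0,0,0,-0.024],[-1,12,80,0,0,0,-0.024],[-1,18,120,0,0,0,-0.024],[-1,24,160,0,0,0,-0.024],[-1,30,200,0,0,0,-0.024],[-1,36,240,0,0,0,-0.024],[-1,41,280,0,0,0,-0.024],[-1,46,315,0,0,0,-0.024]],
  ],
)

```text
time: 29.9
position: [635.7, 154.3, 235.9]
tcp_rot: [[-0.943, 0.333, 0.001], [0.333, 0.943, -0.0], [-0.001, 0.0, -1.0]]
ft_force: [1.2, -1.6, -1.5]
opening: 10.3
finger_force: 69.0
```

Run:
```python
from dump import *
tool(); print(ctrl.get_state()['finger_force'],ctrl.get_state()['ft_force'])
print('0',*rel(0,LIP+[0,0,60]))
for t in (10,20,30,38,46,54,60,65): print(t,*rel(t,LIP+[0,0,8]))
```

```text
t 29.9 pos [635.7 154.3 235.9] yaw 160.52 q [ 13.6  20.8  30.9 100.1  -0.   33.1] open 10.3
69.02260065078735 [ 1.22026366 -1.62674254 -1.52200535]
0 [ 2. 13.  2.] [ 0.     0.001 -0.   ]
10 [  1.  14. -27.] [-0.058 -0.164 -0.   ]
20 [-3. 15. -4.] [-0.116 -0.328 -0.   ]
30 [-11.  18.  17.] [-0.175 -0.493 -0.   ]
38 [-20.  21.  33.] [-0.221 -0.625 -0.   ]
46 [-31.  25.  48.] [-0.268 -0.756 -0.   ]
54 [-44.  30.  60.] [-0.314 -0.888 -0.   ]
60 [-54.  34.  68.] [-0.349 -0.987 -0.   ]
65 [-64.  37.  74.] [-0.378 -1.069 -0.   ]
```

play_rows(
  plan=[
    [[-1,0,6,0,-0.035,-0.1,0],[-1,0,8,-5,-0.075,-0.21,0],[-1,-3,10,-2,-0.11,-0.32,0],[-1,-7,12,8,-0.145,-0.41,0],[-1,-11,13,17,-0.175,-0.493,0],[-1,-11,13,17,-0.175,-0.493,0]],
  ],
)

```text
time: 30.4
position: [622.4, 165.4, 253.4]
tcp_rot: [[-0.815, 0.332, 0.475], [0.287, 0.943, -0.167], [-0.504, 0.0, -0.864]]
ft_force: [-0.1, 0.1, -2.7]
opening: 10.1
finger_force: 69.1
```

Run:
```python
from dump import *
tool()
for t in (30,38,46,54,60,65): print(t,*rel(t,LIP+[0,0,8]))
```

```text
t 30.4 pos [622.4 165.4 253.4] yaw 160.6 q [ 24.2  -6.2  -2.8  70.5 -20.3  39.4] open 10.1
30 [ 2.  7. -0.] [ 0.001  0.004 -0.002]
38 [-7. 10. 16.] [-0.045 -0.127 -0.002]
46 [-18.  14.  30.] [-0.092 -0.259 -0.002]
54 [-31.  19.  43.] [-0.138 -0.391 -0.002]
60 [-41.  22.  51.] [-0.173 -0.489 -0.002]
65 [-51.  26.  57.] [-0.202 -0.572 -0.002]
```

play_rows(
  plan=[
    [[-1,-6,9,14,-0.042,-0.11,0],[-1,-14,13,25,-0.08,-0.21,0],[-1,-23,16,35,-0.11,-0.31,0],[-1,-33,20,44,-0.145,-0.41,0],[-1,-43,23,52,-0.18,-0.5,0],[-1,-51,26,57,-0.204,-0.57,0],[-1,-51,26,57,-0.204,-0.57,0],[-1,-51,26,57,-0.204,-0.57,0]],
  ],
)

```text
time: 31.07
position: [573.6, 191.2, 308.8]
tcp_rot: [[-0.406, 0.333, 0.851], [0.141, 0.943, -0.302], [-0.903, -0.002, -0.43]]
ft_force: [0.6, 0.4, -0.6]
opening: 10.5
finger_force: 69.3
```

play_rows(
  plan=[
    [[-1,0,0,0,0,0,0],[-1,0,0,0,0,0,0],[-1,0,0,0,0,0,0],[-1,0,0,0,0,0,0],[-1,0,0,0,0,0,0],[-1,0,0,0,0,0,0],[-1,0,0,0,0,0,0],[-1,0,0,0,0,0,0]],
  ],
)

```text
time: 31.73
position: [574.0, 190.7, 308.9]
tcp_rot: [[-0.404, 0.335, 0.851], [0.142, 0.942, -0.304], [-0.904, -0.002, -0.428]]
ft_force: [-0.1, -1.3, -0.6]
opening: 10.6
finger_force: 69.3
```

```bash
cat > inner.py <<'E'
from dock import *
def inner(fn,col):
    s=np.load('pics/%s.npz'%fn); # tray interior quad in tool frame, projected through the mount
    st=ctrl.get_state();R=np.array(st['tcp_rot']);P=np.array(st['position'])
    L=np.array([(-48,-33,5),(-48,33,5),(44,33,5),(44,-33,5)],float); W=(P-33*R[:,2])+(L-[80,0,26])@(R@np.diag([-1,1,-1])).T
    uv=w2px(fn,W); m=np.zeros((420,560),np.uint8);cv2.fillConvexPoly(m,uv.round().astype(np.int32),255)
    c=colmask(fn,col); h=cv2.cvtColor(cv2.imread('pics/%s.png'%fn),cv2.COLOR_BGR2HSV)
    px=h[(m>0)&(c==0)]; print(fn,uv.round().tolist(),'interior px',(m>0).sum(),'not colour',len(px),'mean hsv of those',px.mean(0).round() if len(px) else None)
E
python3 - <<'E'
from inner import *
tool(); print(ctrl.get_state()['ft_force']); shot('wrist','w16'); inner('w16','blue'); print('out',rel(0,LIP+[60,-20,60]))
E
```

```text
t 31.73 pos [574.  190.7 308.9] yaw 160.68 q [ 41.4 -28.  -31.2  41.1 -52.2  37.5] open 10.6
[-0.12459504 -1.28851336 -0.64590497]
w16 [[195.0, -16.0], [364.0, -17.0], [348.0, 207.0], [212.0, 207.0]] interior px 31720 not colour 1 mean hsv of those [110. 148.  76.]
out (array([124., -43., -71.]), array([ 0.379,  1.063, -0.   ]))
```

play_rows(
  plan=[
    [[-1,13,-5,-5,0.04,0.11,0],[-1,26,-10,-12,0.08,0.22,0],[-1,39,-15,-19,0.12,0.335,0],[-1,52,-20,-26,0.16,0.45,0],[-1,66,-25,-33,0.2,0.56,0],[-1,80,-30,-40,0.24,0.67,0],[-1,95,-35,-47,0.28,0.78,0],[-1,100,-40,-53,0.32,0.9,0]],
  ],
)

```text
time: 32.45
position: [675.1, 150.7, 256.7]
tcp_rot: [[-0.927, 0.334, 0.173], [0.329, 0.942, -0.06], [-0.183, 0.001, -0.983]]
ft_force: [1.0, 0.5, -1.6]
opening: 10.5
finger_force: 69.2
```

play_rows(
  plan=[
    [[-1,5,-8,-5,0.04,0.11,0.01],[-1,5,-25,-10,0.059,0.164,0.02],[-1,0,-62,-15,0.059,0.164,0.03],[-1,-5,-102,-20,0.059,0.164,0.04],[-1,-10,-142,-25,0.059,0.164,0.05],[-1,-15,-182,-35,0.059,0.164,0.06],[-1,-18,-222,-45,0.059,0.164,0.07],[-1,-20,-262,-50,0.059,0.164,0.08]],
  ],
)

```text
time: 33.12
position: [653.2, -112.7, 205.2]
tcp_rot: [[-0.966, 0.257, 0.014], [0.257, 0.967, 0.003], [-0.013, 0.006, -1.0]]
ft_force: [1.6, 0.1, -1.4]
opening: 10.0
finger_force: 69.1
```

play_rows(
  plan=[
    [[-1,0,-30,-20,0,0,0],[-1,0,-60,-45,0,0,0],[-1,0,-70,-60,0,0,0],[-1,0,-70,-60,0,0,0],[-1,0,-70,-60,0,0,0]],
  ],
)

```text
time: 33.53
position: [653.2, -181.3, 145.5]
tcp_rot: [[-0.966, 0.258, 0.013], [0.259, 0.966, 0.004], [-0.011, 0.007, -1.0]]
ft_force: [-0.6, 0.3, 0.5]
opening: 10.5
finger_force: 69.1
```

Run:
```python
from inner import *
tool(); print(ctrl.get_state()['ft_force'],rel_dock(95))
```

```text
t 33.53 pos [ 653.2 -181.3  145.5] yaw 165.02 q [-15.7  21.5  21.7  89.5   0.4  -0.7] open 10.5
[-0.57556413  0.32327584  0.45274373] (array([ -1.6,  -3.1, -50.5]), array([-0.004,  0.013,  0.007]))
```

play_rows(
  plan=[
    [[-1,-1.5,-3,-35,-0.004,0.013,0.007],[-1,-1.5,-3,-60,-0.004,0.013,0.007],[-1,-1.5,-3,-70,-0.004,0.013,0.007],[-1,-1.5,-3,-70,-0.004,0.013,0.007],[-1,-1.5,-3,-70,-0.004,0.013,0.007]],
  ],
)

```text
time: 33.95
position: [652.8, -183.0, 78.0]
tcp_rot: [[-0.968, 0.249, 0.003], [0.249, 0.968, -0.001], [-0.003, -0.0, -1.0]]
ft_force: [0.9, -0.3, -0.2]
opening: 10.8
finger_force: 69.1
```

Run:
```python
from inner import *
tool(); print(ctrl.get_state()['ft_force'],rel_dock(65)); z=ctrl.get_state()['position'][2]
shot('wrist','w17')
for dz in (-4,-1,2,5): trayfit('w17','blue',(574,-164,-.255),z0=z+dz)
```

```text
t 33.95 pos [ 652.8 -183.    78. ] yaw 165.55 q [-15.7  22.   14.9  82.7  -0.   -1.2] open 10.8
[ 0.93669678 -0.31737881 -0.23978011] (array([ -1.1,  -1.3, -13. ]), array([ 0.001,  0.003, -0.003]))
w17 blue [ 571.9 -161.1] yaw -14.48 iou 0.987 grip [ 649.4 -181.1]
w17 blue [ 571.  -160.5] yaw -14.46 iou 0.978 grip [ 648.5 -180.4]
w17 blue [ 569.4 -160.4] yaw -14.17 iou 0.953 grip [ 647. -180.]
w17 blue [ 568.4 -160.4] yaw -14.49 iou 0.928 grip [ 645.9 -180.4]
```

play_rows(
  plan=[
    [[-1,2.5,-2.7,-6,0,0,0],[-1,2.5,-2.7,-12,0,0,0],[-1,2.5,-2.7,-15,0,0,0],[-1,2.5,-2.7,-18,0,0,0],[-1,2.5,-2.7,-21,0,0,0],[-1,2.5,-2.7,-23,0,0,0],[-1,2.5,-2.7,-25,0,0,0],[-1,2.5,-2.7,-25,0,0,0]],
  ],
)

```text
time: 34.67
position: [654.5, -186.5, 50.9]
tcp_rot: [[-0.968, 0.25, 0.001], [0.25, 0.968, -0.001], [-0.001, -0.0, -1.0]]
ft_force: [0.2, -0.4, -1.8]
opening: 10.3
finger_force: 69.1
```

play_rows(
  plan=[
    [[-1,0,0,-1.5,0,0,0],[-1,0,0,-3,0,0,0],[-1,0,0,-4.5,0,0,0],[-1,0,0,-4.5,0,0,0]],
  ],
)

```text
time: 35.0
position: [655.4, -186.7, 49.5]
tcp_rot: [[-0.968, 0.25, 0.004], [0.25, 0.968, -0.002], [-0.005, -0.001, -1.0]]
ft_force: [-3.6, 1.1, 12.3]
opening: 10.3
finger_force: 71.2
```

play_rows(
  plan=[
    [[-1,0,0,1,0,0,0],[-0.2,0,0,1,0,0,0],[-0.2,0,0,1,0,0,0],[-0.2,0,0,15,0,0,0],[-0.2,0,0,50,0,0,0],[-0.5,-20,5,60,0,0,0],[-1,-58,15,60,0,0,0],[-1,-79,22,50,0,0,0]],
  ],
)

```text
time: 35.67
position: [575.0, -164.5, 99.3]
tcp_rot: [[-0.968, 0.251, 0.005], [0.251, 0.968, -0.002], [-0.005, -0.001, -1.0]]
ft_force: [-0.2, -0.0, -0.0]
opening: 0.5
finger_force: 0.0
```

play_rows(
  plan=[
    [[-1,0,0,-15,0,0,0],[-1,0,0,-35,0,0,0],[-1,0,0,-52,0,0,0],[-1,0,0,-54,0,0,0],[-1,0,0,-54,0,0,0]],
  ],
)

```text
time: 36.08
position: [575.0, -164.3, 41.9]
tcp_rot: [[-0.968, 0.25, -0.001], [0.25, 0.968, -0.0], [0.001, -0.0, -1.0]]
ft_force: [-0.3, -0.3, -0.1]
opening: -0.3
finger_force: 0.0
```

play_rows(
  plan=[
    [[-1,0,0,-2,0,0,0],[-1,0,0,-4,0,0,0],[-1,0,0,-5.5,0,0,0],[-1,0,0,-5.5,0,0,0]],
  ],
)

```text
time: 36.42
position: [576.3, -164.7, 38.2]
tcp_rot: [[-0.968, 0.25, 0.003], [0.25, 0.968, -0.001], [-0.003, -0.0, -1.0]]
ft_force: [1.2, -0.9, 0.8]
opening: -0.1
finger_force: 1.0
```

play_rows(
  plan=[
    [[-1,0,0,-1,0,0,0],[-1,0,0,-2,0,0,0],[-1,0,0,-2,0,0,0]],
  ],
)

```text
time: 36.67
position: [576.3, -164.8, 38.1]
tcp_rot: [[-0.968, 0.251, 0.004], [0.251, 0.968, -0.002], [-0.004, -0.001, -1.0]]
ft_force: [-5.9, 2.2, 16.1]
opening: -0.1
finger_force: 8.1
```

play_rows(
  plan=[
    [[-1,0,0,20,0,0,0],[-1,0,0,60,0,0,-0.1],[-0.1,0,5,100,0,0,-0.22],[-0.1,-3,25,135,0,0,-0.34],[-0.1,-7,50,165,0,0,-0.46],[-0.1,-11,80,190,0,0,-0.58],[-0.1,-15,115,208,0,0,-0.7],[-0.1,-20,152,220,0,0,-0.82]],
  ],
)

```text
time: 37.33
position: [556.0, -12.1, 258.1]
tcp_rot: [[-0.472, 0.881, 0.004], [0.881, 0.472, -0.002], [-0.003, 0.003, -1.0]]
ft_force: [0.4, 0.1, -0.3]
opening: 38.6
finger_force: 0.0
```

play_rows(
  plan=[
    [[-0.1,-5,40,5,0,0,-0.056],[-0.1,-10,80,5,0,0,-0.056],[-0.1,-15,120,5,0,0,-0.056],[-0.1,-20,160,5,0,0,-0.056],[-0.1,-25,200,5,0,0,-0.056],[-0.1,-30,240,5,0,0,-0.056],[-0.1,-35,280,5,0,0,-0.056],[-0.1,-38,315,5,0,0,-0.056]],
  ],
)

```text
time: 38.0
position: [516.9, 304.5, 260.7]
tcp_rot: [[-0.429, 0.903, 0.001], [0.903, 0.43, -0.001], [-0.001, 0.0, -1.0]]
ft_force: [1.4, -0.5, -0.9]
opening: 38.4
finger_force: 0.0
```

play_rows(
  plan=[
    [[-0.1,-2,20,0,0,0,0],[-0.1,-2,32,0,0,0,0],[-0.1,-2,32,0,0,0,0],[-0.1,-2,32,0,0,0,0]],
  ],
)

```text
time: 38.33
position: [515.9, 333.7, 260.2]
tcp_rot: [[-0.429, 0.903, 0.0], [0.903, 0.429, -0.002], [-0.002, -0.001, -1.0]]
ft_force: [0.9, -0.4, 0.6]
opening: 38.4
finger_force: 0.0
```

Run:
```python
from inner import *
tool(); shot('wrist','w18'); shot('scene','s18'); trayfit('s18','red',G['red'])
```

```text
t 38.33 pos [515.9 333.7 260.2] yaw 115.42 q [ 3.290e+01  1.570e+01  2.720e+01  1.016e+02 -1.000e-01  9.750e+01] open 38.4
s18 red [428.1 -22.4] yaw -6.31 iou 0.596 grip [507.6 -31.2]
```

play_rows(
  plan=[
    [[-0.1,0.5,0,-38,0,0,0],[-0.1,0.5,0,-70,0,0,0],[-0.1,0.5,0,-88,0,0,0],[-0.1,0.5,0,-88,0,0,0],[-1,0.5,0,-88,0,0,0],[-1,0.5,0,-88,0,0,0],[-1,0.5,0,-88,0,0,0],[-1,0.5,0,-88,0,0,0]],
  ],
  squeeze=40,
)

```text
time: 39.1
position: [516.7, 333.2, 174.3]
tcp_rot: [[-0.428, 0.904, 0.002], [0.904, 0.428, -0.002], [-0.003, 0.001, -1.0]]
ft_force: [-1.9, -5.6, 1.7]
opening: 15.6
finger_force: 39.3
```

play_rows(
  plan=[
    [[-1,0,0,0,0,0,0.08],[-1,0,0,0,0,0,0.18],[-1,0,0,0,0,0,0.3],[-1,0,0,0,0,0,0.42],[-1,0,0,0,0,0,0.54],[-1,0,0,0,0,0,0.66],[-1,0,0,0,0,0,0.78],[-1,0,0,0,0,0,0.9]],
  ],
)

```text
time: 39.77
position: [516.4, 332.9, 174.3]
tcp_rot: [[-0.975, 0.221, 0.003], [0.221, 0.975, -0.002], [-0.003, -0.001, -1.0]]
ft_force: [-4.5, -8.5, 4.3]
opening: 15.9
finger_force: 39.9
```

play_rows(
  plan=[
    [[-1,0,0,0,0,0,0.12],[-1,0,0,0,0,0,0.24],[-1,0,0,0,0,0,0.36],[-1,0,0,0,0,0,0.48],[-1,0,0,0,0,0,0.58],[-1,0,0,0,0,0,0.65],[-1,0,0,0,0,0,0.67],[-1,0,0,0,0,0,0.67]],
  ],
)

```text
time: 40.43
position: [516.4, 332.5, 174.3]
tcp_rot: [[-0.903, -0.429, 0.003], [-0.429, 0.903, -0.001], [-0.002, -0.003, -1.0]]
ft_force: [-4.4, -10.1, 3.5]
opening: 15.7
finger_force: 39.8
```

play_rows(
  plan=[
    [[-0.1,0,0,0,0,0,0],[-0.1,0,0,0,0,0,0],[-0.1,0,0,30,0,0,0],[-0.1,0,0,65,0,0,0],[-0.1,0,-20,95,0,0,-0.1],[-0.1,0,-55,105,0,0,-0.2],[-0.1,0,-95,105,0,0,-0.3],[-0.1,0,-135,105,0,0,-0.4]],
  ],
)

```text
time: 41.1
position: [516.8, 198.5, 279.2]
tcp_rot: [[-0.999, -0.039, 0.005], [-0.039, 0.999, 0.001], [-0.005, 0.001, -1.0]]
ft_force: [0.7, 0.0, -1.0]
opening: 38.7
finger_force: 0.0
```

play_rows(
  plan=[
    [[-0.1,-1,-40,0,0,0,-0.1],[-0.1,-3,-80,0,0,0,-0.15],[-0.1,-5,-118,-15,0,0,-0.15],[-0.1,-7,-152,-35,0,0,-0.15],[-0.1,-9,-185,-60,0,0,-0.15],[-0.1,-11,-212,-90,0,0,-0.15],[-0.1,-11,-228,-128,0,0,-0.15],[-0.1,-11,-228,-165,0,0,-0.15]],
  ],
)

```text
time: 41.77
position: [506.1, -31.8, 112.4]
tcp_rot: [[-0.994, 0.11, 0.005], [0.11, 0.994, -0.001], [-0.006, -0.001, -1.0]]
ft_force: [0.8, 0.6, 0.4]
opening: 38.4
finger_force: 0.0
```

play_rows(
  plan=[
    [[-0.1,0,0,0,0,0,0],[-0.1,0,0,0,0,0,0]],
  ],
)

```text
time: 41.93
position: [504.7, -29.0, 112.3]
tcp_rot: [[-0.994, 0.108, -0.0], [0.108, 0.994, -0.0], [0.0, -0.0, -1.0]]
ft_force: [0.5, 0.5, 2.5]
opening: 38.3
finger_force: 0.0
```

Run:
```python
from dock import *
tool(); shot('wrist','w20'); p=trayfit('w20','red',G['red']); print(rel_dock(-6,p[:2],np.degrees(p[2])))
```

```text
t 41.93 pos [504.7 -29.  112.3] yaw 173.81 q [-3.3 -1.9 -8.6 83.3 -0.   2.9] open 38.3
w20 red [424.1 -20.4] yaw -6.26 iou 0.937 grip [503.6 -29.2]
(array([  -2.4,   -0.4, -120.4]), array([ 0.   ,  0.003, -0.002]))
```

play_rows(
  plan=[
    [[-0.1,-1.5,-0.3,-38,0,0,0],[-0.1,-1.5,-0.3,-76,0,0,0],[-0.1,-1.5,-0.3,-105,0,0,0],[-0.1,-1.5,-0.3,-117,0,0,0],[-0.1,-1.5,-0.3,-119,0,0,0],[-0.1,-1.5,-0.3,-119,0,0,0],[-0.1,-1.5,-0.3,-119,0,0,0],[-1,-1.5,-0.3,-119,0,0,0]],
  ],
  squeeze=70,
)

```text
time: 42.65
position: [505.6, -29.3, -4.1]
tcp_rot: [[-0.994, 0.107, 0.005], [0.107, 0.994, -0.001], [-0.005, -0.0, -1.0]]
ft_force: [-0.6, 0.1, -0.7]
opening: 27.8
finger_force: 0.0
```

play_rows(
  plan=[
    [[-1,0,0,0,0,0,0],[-1,0,0,0,0,0,0],[-1,0,0,0,0,0,0],[-1,0,0,0,0,0,0],[-1,0,0,5,0,0,0],[-1,0,0,12,0,0,0],[-1,0,0,20,0,0,0]],
  ],
)

```text
time: 43.23
position: [503.4, -29.3, 13.6]
tcp_rot: [[-0.994, 0.108, 0.001], [0.108, 0.994, -0.001], [-0.001, -0.0, -1.0]]
ft_force: [1.4, -0.0, -2.8]
opening: 11.1
finger_force: 68.3
```

play_rows(
  plan=[
    [[-1,5,0,35,0,0,0],[-1,12,0,75,0,0,-0.05],[-1,20,5,114,0,0,-0.1],[-1,32,15,150,0,0,-0.15],[-1,46,32,183,0,0,-0.2],[-1,62,55,208,0,0,-0.23],[-1,78,85,220,0,0,-0.232],[-1,94,120,222,0,0,-0.232]],
  ],
)

```text
time: 43.9
position: [599.1, 91.1, 239.6]
tcp_rot: [[-0.942, 0.335, 0.007], [0.335, 0.942, -0.001], [-0.007, 0.002, -1.0]]
ft_force: [1.0, -0.2, -2.3]
opening: 10.9
finger_force: 68.9
```

play_rows(
  plan=[
    [[-1,16,35,0,0,0,0],[-1,32,65,0,0,0,0],[-1,40,80,0,0,0,0],[-1,40,80,0,0,0,0],[-1,40,80,0,0,0,0]],
  ],
)

```text
time: 44.32
position: [637.7, 171.5, 234.7]
tcp_rot: [[-0.943, 0.332, 0.0], [0.332, 0.943, -0.002], [-0.001, -0.001, -1.0]]
ft_force: [1.0, -0.1, -2.8]
opening: 10.8
finger_force: 68.9
```

Run:
```python
from dump import *
tool(); print(ctrl.get_state()['finger_force'],ctrl.get_state()['ft_force'])
for t in (0,10,20,30): print(t,*rel(t))
```

```text
t 44.32 pos [637.7 171.5 234.7] yaw 160.63 q [ 1.510e+01  2.190e+01  3.210e+01  1.003e+02 -1.000e-01  3.450e+01] open 10.8
68.85402917861938 [ 1.00080453 -0.09732802 -2.77391392]
0 [  0.  -4. -57.] [ 0.002  0.    -0.002]
10 [ -1.  -4. -34.] [-0.056 -0.164 -0.002]
20 [ -5.  -2. -11.] [-0.115 -0.329 -0.002]
30 [-13.   1.  10.] [-0.173 -0.494 -0.002]
```

play_rows(
  plan=[
    [[-1,0,-4,-5,-0.035,-0.1,0],[-1,-1,-4,-15,-0.075,-0.21,0],[-1,-5,-2,-10,-0.11,-0.32,0],[-1,-9,-1,0,-0.145,-0.41,0],[-1,-13,1,10,-0.175,-0.494,0],[-1,-13,1,10,-0.175,-0.494,0]],
  ],
)

```text
time: 44.82
position: [621.9, 171.0, 246.9]
tcp_rot: [[-0.813, 0.333, 0.478], [0.287, 0.943, -0.169], [-0.506, -0.0, -0.862]]
ft_force: [-0.3, 0.2, -1.2]
opening: 11.0
finger_force: 69.2
```

play_rows(
  plan=[
    [[-1,-7,4,16,-0.042,-0.11,0],[-1,-15,7,27,-0.08,-0.21,0],[-1,-24,10,37,-0.11,-0.31,0],[-1,-34,14,46,-0.145,-0.41,0],[-1,-44,17,54,-0.18,-0.5,0],[-1,-52,20,58,-0.204,-0.57,0],[-1,-52,20,58,-0.204,-0.57,0],[-1,-52,20,58,-0.204,-0.57,0]],
  ],
)

```text
time: 45.48
position: [572.3, 191.3, 302.8]
tcp_rot: [[-0.404, 0.334, 0.852], [0.14, 0.943, -0.303], [-0.904, -0.003, -0.428]]
ft_force: [0.9, -0.6, -0.5]
opening: 11.3
finger_force: 69.3
```

play_rows(
  plan=[
    [[-1,0,0,0,0,0,0],[-1,0,0,0,0,0,0],[-1,0,0,0,0,0,0],[-1,0,0,0,0,0,0],[-1,0,0,0,0,0,0],[-1,0,0,0,0,0,0],[-1,0,0,0,0,0,0],[-1,0,0,0,0,0,0]],
  ],
)

```text
time: 46.15
position: [572.8, 191.7, 303.2]
tcp_rot: [[-0.402, 0.335, 0.852], [0.14, 0.942, -0.304], [-0.905, -0.003, -0.426]]
ft_force: [-0.6, -0.2, -0.4]
opening: 11.0
finger_force: 69.3
```

Run:
```python
from inner import *
tool(); print(ctrl.get_state()['ft_force'],rel(65)); shot('wrist','w21'); inner('w21','red'); print('out',rel(0,LIP+[60,-20,60])); shot('scene','s21'); shot('side','d21')
```

```text
t 46.15 pos [572.8 191.7 303.2] yaw 160.81 q [ 41.6 -28.1 -32.   40.5 -52.5  37.6] open 11.0
[-0.63605433 -0.24030624 -0.41955115] (array([-1., -0., -1.]), array([ 0.002, -0.004,  0.001]))
w21 [[195.0, -17.0], [364.0, -17.0], [348.0, 207.0], [212.0, 207.0]] interior px 31720 not colour 1 mean hsv of those [  0. 226.  88.]
out (array([125., -44., -65.]), array([ 3.800e-01,  1.065e+00, -1.000e-03]))
```

play_rows(
  plan=[
    [[-1,13,-5,-5,0.04,0.11,0],[-1,26,-10,-12,0.08,0.22,0],[-1,39,-15,-19,0.12,0.335,0],[-1,52,-20,-26,0.16,0.45,0],[-1,66,-25,-33,0.2,0.56,0],[-1,80,-30,-40,0.24,0.67,0],[-1,95,-35,-47,0.28,0.78,0],[-1,100,-40,-53,0.32,0.9,0]],
  ],
)

```text
time: 46.97
position: [674.0, 151.5, 250.9]
tcp_rot: [[-0.927, 0.333, 0.172], [0.328, 0.943, -0.06], [-0.182, 0.001, -0.983]]
ft_force: [0.8, 1.4, -1.0]
opening: 10.7
finger_force: 69.2
```

play_rows(
  plan=[
    [[-1,5,-8,-5,0.04,0.11,0.01],[-1,5,-25,-10,0.06,0.165,0.02],[-1,0,-62,-15,0.06,0.165,0.03],[-1,-5,-102,-20,0.06,0.165,0.04],[-1,-10,-142,-25,0.06,0.165,0.05],[-1,-15,-182,-35,0.06,0.165,0.06],[-1,-18,-222,-45,0.06,0.165,0.07],[-1,-20,-262,-50,0.06,0.165,0.08]],
  ],
)

```text
time: 47.63
position: [652.1, -111.9, 199.4]
tcp_rot: [[-0.967, 0.256, 0.013], [0.256, 0.967, 0.004], [-0.011, 0.007, -1.0]]
ft_force: [0.6, 0.2, -2.3]
opening: 10.8
finger_force: 69.1
```

play_rows(
  plan=[
    [[-1,0,-30,-10,0,0,0],[-1,0,-60,-30,0,0,0],[-1,0,-72,-50,0,0,0],[-1,0,-72,-50,0,0,0],[-1,0,-72,-50,0,0,0]],
  ],
)

```text
time: 48.05
position: [652.0, -182.5, 149.3]
tcp_rot: [[-0.966, 0.258, 0.011], [0.258, 0.966, 0.005], [-0.009, 0.007, -1.0]]
ft_force: [1.0, -0.1, -0.3]
opening: 10.6
finger_force: 69.1
```

Run:
```python
from inner import *
tool(); print(ctrl.get_state()['ft_force'],rel_dock(105,back=79))
```

```text
t 48.05 pos [ 652.  -182.5  149.3] yaw 165.06 q [-15.8  21.6  22.2  90.1   0.4  -0.9] open 10.6
[ 0.95974277 -0.11085805 -0.27737353] (array([ -1.3,  -1.6, -44.3]), array([-0.005,  0.011,  0.006]))
```

play_rows(
  plan=[
    [[-1,-1,-2,-25,-0.005,0.011,0.006],[-1,-1,-2,-40,-0.005,0.011,0.006],[-1,-1,-2,-44,-0.005,0.011,0.006],[-1,-1,-2,-44,-0.005,0.011,0.006],[-1,-1,-2,-44,-0.005,0.011,0.006]],
  ],
)

```text
time: 48.47
position: [652.2, -183.2, 108.3]
tcp_rot: [[-0.968, 0.25, 0.004], [0.25, 0.968, -0.001], [-0.004, -0.0, -1.0]]
ft_force: [0.4, -0.0, -2.0]
opening: 10.8
finger_force: 69.1
```

Run:
```python
from inner import *
tool(); print(ctrl.get_state()['ft_force'],rel_dock(95)); z=ctrl.get_state()['position'][2]
shot('wrist','w22')
for dz in (2,4,6): trayfit('w22','red',(574,-164,-.255),z0=z+dz)
```

```text
t 48.47 pos [ 652.2 -183.2  108.3] yaw 165.55 q [-15.7  21.8  17.9  85.9  -0.   -1.2] open 10.8
[ 0.36942669 -0.02887281 -2.02948941] (array([ -0.6,  -1.1, -13.3]), array([ 0.001,  0.004, -0.003]))
w22 red [ 573.4 -161.9] yaw -14.31 iou 0.98 grip [ 650.9 -181.7]
w22 red [ 572.6 -161.8] yaw -14.27 iou 0.993 grip [ 650.2 -181.5]
w22 red [ 571.5 -161.2] yaw -14.55 iou 0.976 grip [ 648.9 -181.3]
```

play_rows(
  plan=[
    [[-1,2.2,-2.5,-8,0,0,0],[-1,2.2,-2.5,-13,0,0,0],[-1,2.2,-2.5,-16,0,0,0],[-1,2.2,-2.5,-19,0,0,0],[-1,2.2,-2.5,-22,0,0,0],[-1,2.2,-2.5,-25,0,0,0],[-1,2.2,-2.5,-27,0,0,0],[-1,2.2,-2.5,-27,0,0,0]],
  ],
)

```text
time: 49.18
position: [653.8, -186.5, 79.5]
tcp_rot: [[-0.968, 0.251, 0.002], [0.251, 0.968, -0.001], [-0.002, -0.0, -1.0]]
ft_force: [0.5, -0.7, -1.6]
opening: 10.8
finger_force: 69.2
```

play_rows(
  plan=[
    [[-1,0,0,-1.5,0,0,0],[-1,0,0,-3,0,0,0],[-1,0,0,-3,0,0,0]],
  ],
)

```text
time: 49.43
position: [654.4, -186.7, 79.0]
tcp_rot: [[-0.968, 0.251, 0.005], [0.251, 0.968, -0.002], [-0.005, -0.0, -1.0]]
ft_force: [-2.1, 0.7, 11.7]
opening: 10.7
finger_force: 71.0
```

play_rows(
  plan=[
    [[-1,0,0,1,0,0,0],[-0.2,0,0,1,0,0,0],[-0.2,0,0,1,0,0,0],[-0.2,0,0,15,0,0,0],[-0.2,0,0,50,0,0,0],[-0.5,-20,5,60,0,0,0],[-1,-58,15,60,0,0,0],[-1,-79,22,50,0,0,0]],
  ],
)

```text
time: 50.1
position: [573.9, -164.5, 129.0]
tcp_rot: [[-0.968, 0.251, 0.005], [0.251, 0.968, -0.002], [-0.005, -0.0, -1.0]]
ft_force: [-1.0, 1.0, -0.3]
opening: 0.6
finger_force: 0.0
```

play_rows(
  plan=[
    [[-1,0,0,-15,0,0,0],[-1,0,0,-35,0,0,0],[-1,0,0,-50,0,0,0],[-1,0,0,-50,0,0,0]],
  ],
)

```text
time: 50.43
position: [574.1, -164.3, 75.2]
tcp_rot: [[-0.968, 0.251, 0.001], [0.251, 0.968, -0.0], [-0.001, -0.0, -1.0]]
ft_force: [-0.7, 0.5, -0.2]
opening: -0.2
finger_force: 0.0
```

play_rows(
  plan=[
    [[-1,0,0,-2,0,0,0],[-1,0,0,-4,0,0,0],[-1,0,0,-4,0,0,0]],
  ],
)

```text
time: 50.68
position: [574.7, -164.5, 74.2]
tcp_rot: [[-0.968, 0.251, 0.003], [0.251, 0.968, -0.001], [-0.003, -0.0, -1.0]]
ft_force: [-6.0, 2.1, 11.4]
opening: 0.2
finger_force: 6.0
```

play_rows(
  plan=[
    [[-1,0,0,-1,0,0,0],[-1,0,0,-1.5,0,0,0],[-1,0,0,-1.5,0,0,0]],
  ],
)

```text
time: 50.93
position: [574.8, -164.5, 74.1]
tcp_rot: [[-0.968, 0.251, 0.004], [0.251, 0.968, -0.001], [-0.004, -0.0, -1.0]]
ft_force: [-9.7, 2.1, 20.4]
opening: -0.1
finger_force: 10.6
```

play_rows(
  plan=[
    [[-1,0,0,20,0,0,0],[-1,0,0,58,0,0,0.05],[-0.1,0,5,95,0,0,0.15],[-0.1,-2,25,125,0,0,0.25],[-0.1,-6,52,150,0,0,0.35],[-0.1,-10,84,168,0,0,0.45],[-0.1,-15,120,182,0,0,0.55],[-0.1,-20,158,190,0,0,0.65]],
  ],
)

```text
time: 51.6
position: [554.9, -5.6, 263.1]
tcp_rot: [[-0.921, -0.39, 0.005], [-0.39, 0.921, 0.001], [-0.004, -0.001, -1.0]]
ft_force: [1.2, 0.6, -0.7]
opening: 38.0
finger_force: 0.0
```

play_rows(
  plan=[
    [[-0.1,-5,40,5,0,0,0.05],[-0.1,-10,80,5,0,0,0.05],[-0.1,-15,120,5,0,0,0.05],[-0.1,-20,160,5,0,0,0.05],[-0.1,-25,200,5,0,0,0.05],[-0.1,-30,240,5,0,0,0.05],[-0.1,-35,280,5,0,0,0.05],[-0.1,-38,315,5,0,0,0.05]],
  ],
)

```text
time: 52.27
position: [515.9, 311.0, 266.1]
tcp_rot: [[-0.902, -0.433, 0.002], [-0.433, 0.902, 0.001], [-0.002, 0.0, -1.0]]
ft_force: [0.6, -0.4, 0.0]
opening: 38.4
finger_force: 0.0
```

play_rows(
  plan=[
    [[-0.1,0,20,0,0,0,0],[-0.1,0,26,0,0,0,0],[-0.1,0,26,0,0,0,0],[-0.1,0,26,0,0,0,0]],
  ],
)

```text
time: 52.6
position: [516.9, 334.1, 265.9]
tcp_rot: [[-0.902, -0.432, 0.002], [-0.432, 0.902, 0.0], [-0.002, -0.001, -1.0]]
ft_force: [0.2, -0.4, -0.3]
opening: 38.5
finger_force: 0.0
```

play_rows(
  plan=[
    [[-0.1,0,0,-38,0,0,0],[-0.1,0,0,-75,0,0,0],[-0.1,0,0,-93,0,0,0],[-0.1,0,0,-93,0,0,0],[-1,0,0,-93,0,0,0],[-1,0,0,-93,0,0,0],[-1,0,0,-93,0,0,0],[-1,0,0,-93,0,0,0]],
  ],
  squeeze=40,
)

```text
time: 53.27
position: [517.7, 333.1, 175.3]
tcp_rot: [[-0.903, -0.431, 0.004], [-0.431, 0.903, -0.0], [-0.004, -0.002, -1.0]]
ft_force: [0.8, -6.9, -1.0]
opening: 15.7
finger_force: 39.3
```

play_rows(
  plan=[
    [[-1,0,0,0,0,0,0.08],[-1,0,0,0,0,0,0.18],[-1,0,0,0,0,0,0.3],[-1,0,0,0,0,0,0.42],[-1,0,0,0,0,0,0.54],[-1,0,0,0,0,0,0.66],[-1,0,0,0,0,0,0.78],[-1,0,0,0,0,0,0.9]],
  ],
)

```text
time: 53.93
position: [517.1, 333.5, 175.3]
tcp_rot: [[-0.218, -0.976, 0.002], [-0.976, 0.218, 0.002], [-0.002, -0.002, -1.0]]
ft_force: [-3.0, -4.4, -0.6]
opening: 15.7
finger_force: 39.1
```

play_rows(
  plan=[
    [[-1,0,0,0,0,0,0.12],[-1,0,0,0,0,0,0.24],[-1,0,0,0,0,0,0.36],[-1,0,0,0,0,0,0.48],[-1,0,0,0,0,0,0.58],[-1,0,0,0,0,0,0.65],[-1,0,0,0,0,0,0.67],[-1,0,0,0,0,0,0.67]],
  ],
)

```text
time: 54.6
position: [516.6, 333.5, 175.3]
tcp_rot: [[0.432, -0.902, -0.0], [-0.902, -0.432, 0.001], [-0.001, -0.0, -1.0]]
ft_force: [-4.7, -5.5, 0.1]
opening: 15.4
finger_force: 39.5
```

play_rows(
  plan=[
    [[-0.1,0,0,0,0,0,0],[-0.1,0,0,0,0,0,0],[-0.1,0,0,30,0,0,0],[-0.1,0,0,70,0,0,0],[-0.1,0,0,110,0,0,0],[-0.1,0,0,150,0,0,0],[-0.1,0,0,170,0,0,0],[-0.1,0,0,170,0,0,0]],
  ],
)

```text
time: 55.27
position: [517.4, 334.7, 349.9]
tcp_rot: [[0.431, -0.902, 0.008], [-0.902, -0.431, 0.008], [-0.004, -0.01, -1.0]]
ft_force: [-0.8, -0.4, -0.2]
opening: 38.5
finger_force: 0.0
```

Run:
```python
from inner import *
tool(); shot('wrist','w24'); shot('side','d24'); shot('scene','s24')
# floor samples per compartment (bin x at 295.5 deg), wrist and side pictures: clusters that differ from the floor tint
A=np.array([516.5,334.]); B=np.radians(295.4)
for fn in ('w24','d24','s24'):
    hsv=cv2.cvtColor(cv2.imread('pics/%s.png'%fn),cv2.COLOR_BGR2HSV)
    for col,a0 in (('red',0),('blue',90),('yellow',180),('grey',270)):
        out=[]
        for r in range(40,135,13):
            row=''
            for a in range(10,85,8):
                t=B+np.radians(a0+a); u,v=w2px(fn,[[A[0]+r*np.cos(t),A[1]+r*np.sin(t),22]])[0].round().astype(int)
                if not(0<=u<560 and 0<=v<420): row+=' .';continue
                h,s,V=hsv[v,u]; row+=' '+('k' if V<60 else 'R' if s>70 and (h<10 or h>170) else 'B' if s>70 and 95<h<125 else 'Y' if s>70 and 20<=h<35 else 'b' if s>70 and 10<=h<20 else 'w' if V>190 else 'g')
            out.append(row)
        print(fn,col);print('\n'.join(out))
```

```text
t 55.27 pos [517.4 334.7 349.9] yaw -64.47 q [ 3.28e+01  2.10e+01  4.47e+01  1.13e+02  1.00e-01 -8.27e+01] open 38.5
w24 red
 g g g g g g g R R R
 g g g g g g g R R R
 g g g R g g g g R R
 g g g R R g g R R R
 R g g R R R R R R R
 R g g R R R R R R R
 R R R R R R R R R R
 R R R R R R R R R R
w24 blue
 w w w w g g g g k k
 g w g w w g g g g g
 w B B g w g B B g g
 w B B w w g B B B k
 w B B B B B B B B B
 B B B B B B B B B B
 B B B B B B B B B B
 B B B B B B B B B B
w24 yellow
 k k k k k Y Y w w g
 k g g k Y w Y Y w g
 k g Y w w g Y Y Y g
 g g Y Y w Y Y Y Y g
 g Y Y Y Y Y Y Y Y g
 w g Y Y Y Y Y Y g g
 w w Y Y Y Y Y Y g g
 w w Y Y Y Y Y w g g
w24 grey
 g g g g g g g g g g
 g g g g g g g g g g
 g g g g g g g g g g
 g g g g g g g g g g
 g g g g g g g g g g
 g g g g g g g g g w
 g g g g g g g g g g
 g g g g g g g g w g
d24 red
 w w w w w w w w w w
 w w w w w w w w w w
 w w w w w w w w w w
 w w w w w w w w w w
 w w w w w w w w w w
 w w w w w w w w w w
 w w w g R w w w w w
 w w w g R w w w w w
d24 blue
 w w w w w w w w w w
 w w w w w w w w w w
 w w w w w w w g g w
 B w w B B w w g g g
 B B 
[... 443 characters left out ...]
 g g g g g g g g g g
 g g g g g g g g g R
 g g g g g g g g R R
 g g g R R R R R R R
 g g g g g R R R R R
 g g g g g g g g R R
 g R R R R R g g g g
 g R R R R R R R R g
s24 blue
 g g g g g g g g g g
 g g g g g g g g g g
 g g g g g g g B B B
 g g g g g g g B B B
 g g g g g B B B B B
 g g g g B B B B B B
 g g g B B B B B B B
 g g g B B B B B g B
s24 yellow
 g g g g g g g g g g
 g g w g g g g g g g
 g g g g g g g g g g
 g g Y g g g g g g g
 g g g Y g g g g g g
 g k Y Y g g g g g g
 k k Y Y g g g g g g
 k k Y Y g g g g g g
s24 grey
 g g g g g g g g g g
 g g g g g g g g g g
 g g g g g g g g g g
 g g g g g g g g g g
 w g g g g g g g g g
 g g g g g g g g g g
 g g g g g g g g g g
 g g g g g g g g g g
```

Run:
```python
from inner import *
for z in (81,84,87): trayfit('s24','red',(574.5,-164.5,-.255),z0=z)
for c,z in (('blue',48),('yellow',12)): trayfit('s24',c,(574.5,-164.5,-.255),z0=z)
for c in('red','blue','yellow'): m=colmask('s24',c)[180:330,130:300]; ys,xs=np.nonzero(m); print(c,len(xs),xs.mean()+130,ys.mean()+180,xs.min()+130,xs.max()+130)
s=ctrl.get_state(); print(s['time'],s['ft_force'])
```

```text
s24 red [ 575.1 -165.4] yaw -14.16 iou 0.81 grip [ 652.7 -185. ]
s24 red [ 576.4 -166. ] yaw -14.07 iou 0.808 grip [ 654.  -185.5]
s24 red [ 578.1 -167.3] yaw -14.47 iou 0.809 grip [ 655.6 -187.2]
s24 blue [ 583.3 -160.5] yaw -22.09 iou 0.073 grip [ 657.4 -190.6]
s24 yellow [ 580.6 -165.5] yaw -16.96 iou 0.109 grip [ 657.2 -188.9]
red 1956 244.70449897750512 274.0066462167689 213 299
blue 199 247.3819095477387 292.45226130653265 216 268
yellow 229 249.13537117903928 299.7598253275109 218 268
55.4167 [0.27767791 0.50466257 0.0309456 ]
```

The stack stands as red on blue on yellow, each at its seated height. The grey compartment is under the chute and the arm is clear, so I'm handing in.

```bash
python3 -c "
from rig import ctrl
print(ctrl.finish_job())"
```

```text
the job is handed in; nothing more can be done
None
```

I handed the job in at about 55 s, but no pass/fail result came back: all trays are emptied into their compartments and stacked on the dock (each at its seated height), and the grey compartment is under the chute; I couldn't separately confirm the two collimators, which barely show against the yellow floor.

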